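Mount the reference spool and hold the sprung detector lid at its set angle

TASK

Take a reference reading on the optical bench: first set the white-and-black reference spool upright on the steel spindle, fully down on its seat, and let go of it. Then lift the blue sprung lid of the detector box by its bar until it is level with (parallel to) the yellow index arm beside it, and finish while still holding the lid there: it springs shut if released. Do not shift the index arm, and leave the bottle, the lens mount and the screwdriver where they are.

Things in the scene. Friction and masses are not known exactly. Their poses are not given: they have to be found in the camera images.
- spool: reference spool standing upright on the bench: white drum 44 mm diameter between two black flanges 54 mm diameter and 8 mm thick, total height 50 mm, straight bore 16 mm diameter right through along its z axis; 0.12 kg give or take a third. Origin: centre of the underside; z axis up along the bore.
- spindle_seat (a point): centre of the flat seat on which the spool's underside must rest: top of a dark steel shoulder 38 mm diameter, 14 mm above the bench, at the foot of the spindle (fixed black round base 68 mm diameter, 8 mm high). z axis up along the spindle.
- spindle_tip (a point): top of the upright steel spindle, 54 mm above the seat (68 mm above the bench). The spindle is 13 mm in diameter; its last 10 mm taper to 6 mm.
- instrument: fixed detector box, off-white with open top, on a black foot 170 x 180 mm, 12 mm high; walls 150 (x) x 160 (y) mm, rim 110 mm above the bench, blue lid on top. Origin: centre of its underside on the bench. Its -x axis is its front, towards which the lid's bar points; its +x side carries the hinge. A green round window sits low on the front.
- lid (a joint): angle of the blue lid, rad: 0 shut (level), grows as its front edge rises; stop at 1.2. A spring always pushes it shut: torque about the hinge 0.5 Nm at 0, plus 0.6 Nm per rad, plus the lid's weight (about 0.25 Nm), so about 4 N at the bar to start lifting and about 7 N upward at 0.75 rad.
- lid_bar (a point): middle of the lid's round steel grab bar, 12 mm diameter, 122 mm long along the instrument's y axis, 40 mm in front of the lid's front edge, on two dark 10 mm rods (100 mm clear between them), free above and below. Shut: 114 mm above the bench, 117 mm in front of the instrument's origin. It may turn in a grip. Axes of the lid: x towards the hinge, y along the bar, z out of the lid's top.
- lid_hinge (a point): middle of the lid's hinge axis, 114 mm above the bench, 79 mm behind the instrument's origin; the bar's centre line is 196 mm from it. The axis is along the instrument's y axis; the lid is 8 mm thick, centred on this height, 164 mm wide, and reaches 156 mm from the axis.
- index (a joint): angle of the yellow index arm, rad, measured as the lid's (0 level, grows as its free end rises); set between about 0.4 and 0.75 and held by stiff friction. The lid is on the mark when both joint values are equal, the lid then lying parallel to and level with the arm in side view.
- index_tip (a point): free end of the yellow index arm: a bar 140 mm long, 8 mm wide, 10 mm high, turning about the lid's hinge axis, 100 mm to the instrument's -y side of its middle, just beside the lid. x axis along the arm towards the hinge.
- cleaner: bystander: amber bottle with white cap, 48 mm diameter, 110 mm high. Origin: centre of its underside.
- lens_mount: bystander: round green lens in a black ring, on a steel post with a black round foot 56 mm diameter, 106 mm high in all. Origin: centre of its underside.
- driver: bystander: screwdriver about 150 mm long lying on the bench, along its x axis.
Things that resemble listed ones, but are neither listed nor needed, are in the scene too. What is shaped like the part that bears spindle_seat but orange or purple is not meant.

How it is judged (in metres and radians):
On the way:
1. the spool is fully down on the spindle, upright and let go, with the lid still shut (horizontal distance between spool and spindle_seat below 0.005 m and z of spool in the frame of spindle_seat below 0.003 m and angle between spool's own z axis and vertical below 0.08 rad and contact force between the fingers and spool below 0.1 N and value of joint lid below 0.1 rad), for 0.2 s.
At the end, for the whole second after the job is handed in: The spool is on the spindle (underside within 3 mm of the seat, within 5 mm of its centre, upright within 0.08 rad) and not touched by the robot; the lid is parallel to the yellow index arm within 0.08 rad (4.6 degrees), still, and held by the fingers with more than 1.5 N, through the last second (horizontal distance between spool and spindle_seat below 0.005 m and z of spool in the frame of spindle_seat below 0.003 m and angle between spool's own z axis and vertical below 0.08 rad and contact force between the arm and spool below 0.1 N and angle between the x axis of lid_bar and the x axis of index_tip, either way round below 0.08 rad and velocity of joint lid between -0.05 and 0.05 rad/s and contact force between the fingers and instrument above 1.5 N); the arm keeps its last pose, push and grip.
It fails at once if the index arm was shifted (distance of index_tip from where it was at the start of the episode above 0.008 m).
It fails at once if a bystander was displaced (distance of any of cleaner, lens_mount, driver from where it was at the start of the episode above 0.025 m).
It also fails if it takes over 64 s, if anything falls off the work surface, if the arm or the gripper's body presses on something with over 40 N, if the wrist force passes 120 N, or if a joint passes its speed limit or range.

ROBOT

A 6-joint arm with a two-finger parallel gripper is mounted at the origin on the work surface. World frame = base frame: x ahead of the robot, y to its left, z up, the work surface at z = 0. Lengths are in mm, angles in rad, forces in N, time in s.
With the tool pointing down it reaches from about 375 to 975 mm from the base axis. Payload 3.8 kg.
Tool frame: the origin (TCP) lies at the very end of the fingers, on their centre line; the grasp point (between the pads) lies 19 mm behind it; z points along the fingers, y is the direction in which the jaws open and shut (so a half turn about z gives the same grasp; the last joint's range is limited). The gripper opens to 88 mm and grips with 3 to 60 N. Pads are 18 mm wide; open, the fingers measure 123 mm over their backs; the gripper's body (75 mm by 187 mm) begins 45 mm behind the grasp point.
Start: joints at [1.238, 0.264, 1.604, -0, 1.274, -0.037], TCP at [196.764, 645.68, 238.706] pointing down, gripper open.
Joint ranges: [-2.63, 2.63], [-0.94, 2.18], [0.31, 2.57], [-1.31, 4.45], [0, 2.66], [-2.55, 2.55]. Speed limits (rad/s): [2.57, 2.57, 3.14, 3.14, 3.14, 3.14].

INTERFACE

Orientations are given as a 3x3 rotation matrix whose columns are the frame's x, y, z axes.
In Python, from rig import manip gives the robot as it stands.
- The arm moves only by the tool step_arm, never from a script. Its argument "deltas" is a list of rows, each an object with "slide": the shift along the tool's x, y, z in mm, a list of three; "yaw": the turn about the tool's z in degrees. In form: [{"slide": [x, y, z], "yaw": yaw}, ...]. A call has 1 to 12 rows; each row shifts and turns the commanded pose from where the row before left it, along the tool's axes as they then stand; what a row does not reach is not made up. A row lasts 1/12 s, in which the tool goes at most 41.7 mm and 7.16 degrees, less where a joint would pass 70% of its speed; a pose out of reach is approached as far as the arm can. A call with a gripper value outside its range is refused whole. "jaw" is the closure in counts, from 0 (fully open) to 255 (shut), set as the call begins (left out, the last holds). The fingers move at their own pace and stop on an object; the grip force is fixed at half the most. Time passes only in rows, so rows that do not move let the fingers close. It gives the time, the measured TCP pose, the force and the opening at its end, in the units of the state.
- manip.get_obs(): the state, without advancing time (a new reading comes with each control period).
- manip.snapshot(name): name is "side" or "top" or "wrist"; returns the picture (480x640x3 uint8, blue, green, red); there is no depth.
- manip.get_calibration(name): a dict with "fx", "fy", "cx", "cy" (pixels), "pose" (4x4, takes a point from camera to world coordinates). Camera axes: x right, y up, looking along -z (the intrinsics and any distortion apply to the point x, -y, -z); pixel columns grow to the right and rows downward; lengths in mm; the calibration is good to about 2 mm. The wrist camera is an equidistant fisheye: a pixel r from the principal point sees the ray r / f radians off the axis. A picture is of the moment at which its call begins: read the wrist's pose just before it. get_calibration takes no time and is no camera call; for the wrist camera it gives the pose at the moment of the call.
- manip.close_job(): hands the job in, once; it reports no verdict.
The state is a dict: "time_s": time; "joint_pos": joint angles; "qvel": joint speeds; "joint_torque": joint torques, N m; "tool_pos": TCP position; "tool_rot": TCP orientation; "contact_force": force on the tool from outside, world axes, zero at the start; "ft_torque": the same for the moment, N m; "finger_gap": finger opening in mm.
Only numpy, scipy, OpenCV 4.12 (cv2) and the standard library are available. Lean on these libraries where they do the work, as an engineer would, in place of code of your own. Each camera call takes 0.05 s, during which the arm holds its last target.

## Working session

There is one attempt and no reset: what is moved stays moved. The work goes in short steps, Python scripts to look and compute and a tool call to move; the robot and the scene stay as the last step left them, time stands still between calls to the robot, and variables do not carry over. Pictures are saved under pics/ and viewed, and the job is handed in when it is done.

Besides the shell and the picture viewer there is one more tool, called after "Request:" as a command line: name --argument value ..., lists and objects as JSON in quotes. step_arm: Moves the arm, as the interface text tells. Its arguments: {"type":"object","properties":{"deltas":{"type":"array","items":{"type":"object","properties":{"slide":{"type":"array","items":{"type":"number"}},"yaw":{"type":"number"}}}},"jaw":{"type":"number"}},"required":["deltas"]}

```bash
mkdir -p pics; ls; python3 - <<'E'
from rig import manip
import cv2,numpy as np
print(manip.get_obs())
for n in ["side","top","wrist"]:
    c=manip.get_calibration(n); print(n,{k:(np.round(v,3).tolist() if hasattr(v,'shape') else v) for k,v in c.items()})
    cv2.imwrite(f"pics/{n}0.png",manip.snapshot(n))
E
```

```text
pics
{'time_s': 0.0, 'joint_pos': array([ 1.23808558e+00,  2.64728816e-01,  1.60536299e+00,  7.89978423e-06,
        1.27372532e+00, -3.68644779e-02]), 'qvel': array([ 0.00134112,  0.00065742, -0.00071164, -0.00094179, -0.0011541 ,
       -0.00026772]), 'joint_torque': array([-7.53425156e-04, -5.02115071e+01, -3.56871271e+01,  7.27852061e-02,
        2.94853491e-02, -1.81725050e-04]), 'tool_pos': array([196.53795094, 645.00428873, 237.41037115]), 'tool_rot': array([[-9.56555047e-01,  2.91550860e-01, -7.33667002e-04],
       [ 2.91551769e-01,  9.56552746e-01, -2.10001848e-03],
       [ 8.95289938e-05, -2.22268518e-03, -9.99997526e-01]]), 'contact_force': array([ 0.41621122, -0.33872611, -0.06010641]), 'ft_torque': array([-7.23236543e-05,  3.41056688e-03, -1.44360192e-02]), 'finger_gap': 88.18988306066606}
side {'fx': 504.83913027712236, 'fy': 504.83913027712236, 'cx': 326.5865733644688, 'cy': 235.7516664717003, 'pose': [[0.997, 0.051, -0.062, 497.746], [-0.08, 0.672, -0.737, -754.886], [0.004, 0.739, 0.673, 824.083], [0.0, 0.0, 0.0, 1.0]]}
top {'fx': 517.8132379766422, 'fy': 517.8132379766422, 'cx': 330.25429472936935, 'cy': 238.4719343493915, 'pose': [[0.027, 0.986, -0.164, 426.6], [-1.0, 0.028, 0.004, 21.891], [0.008, 0.163, 0.987, 1030.369], [0.0, 0.0, 0.0, 1.0]]}
wrist {'fx': 371.64829954431775, 'fy': 371.64829954431775, 'cx': 319.0173700869012, 'cy': 239.1735741309832, 'pose': [[0.293, -0.91, -0.295, 119.682], [0.956, 0.277, 0.093, 669.589], [-0.003, -0.309, 0.951, 383.555], [0.0, 0.0, 0.0, 1.0]]}
```

View pics/side0.png

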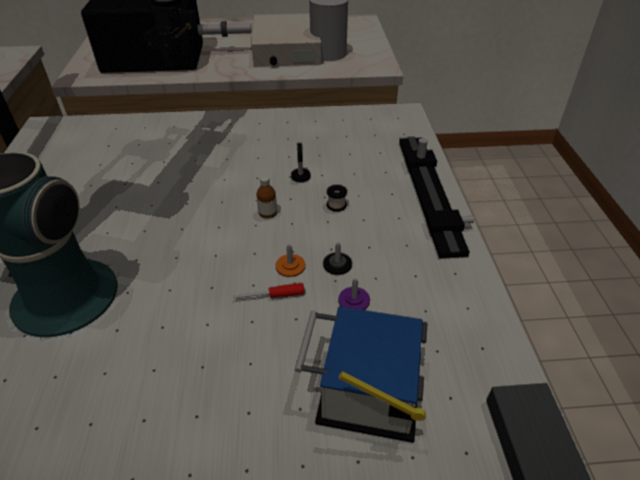

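View pics/top0.png

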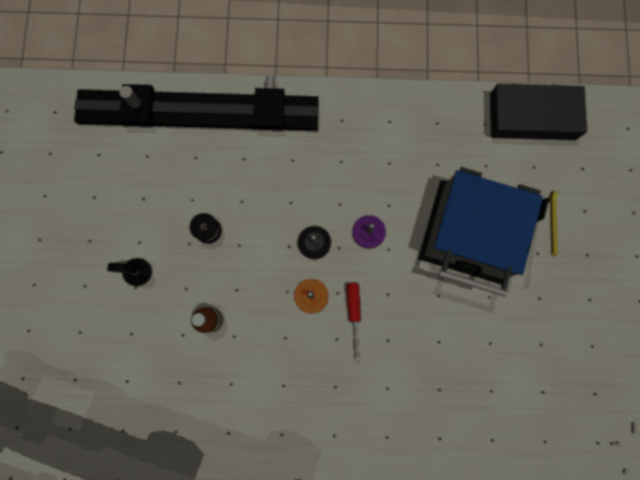

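View pics/wrist0.png

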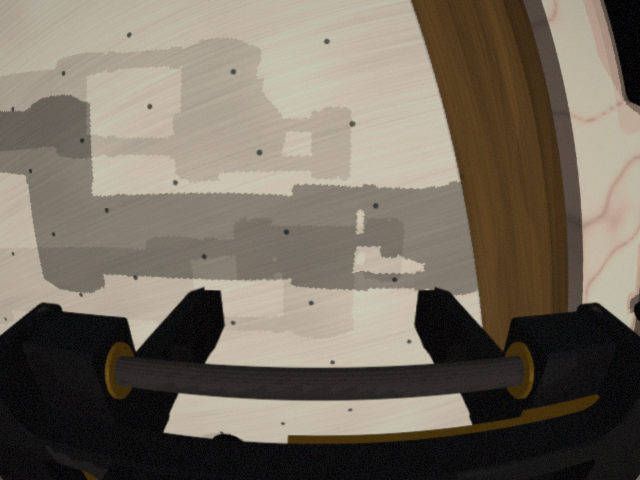

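```bash
python3 - <<'E'
import cv2
t=cv2.imread("pics/top0.png"); s=cv2.imread("pics/side0.png")
def z(im,x,y,w,h,k,n): 
    c=cv2.convertScaleAbs(im[y:y+h,x:x+w],alpha=1.6); cv2.imwrite(n,cv2.resize(c,None,fx=k,fy=k,interpolation=cv2.INTER_CUBIC))
z(t,180,200,160,120,5,"pics/tz1.png")
z(t,410,160,160,140,4,"pics/tz2.png")
z(s,260,160,120,120,5,"pics/sz1.png")
z(s,290,290,150,150,4,"pics/sz2.png")
E
```

```text
(no output)
```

View pics/tz1.png

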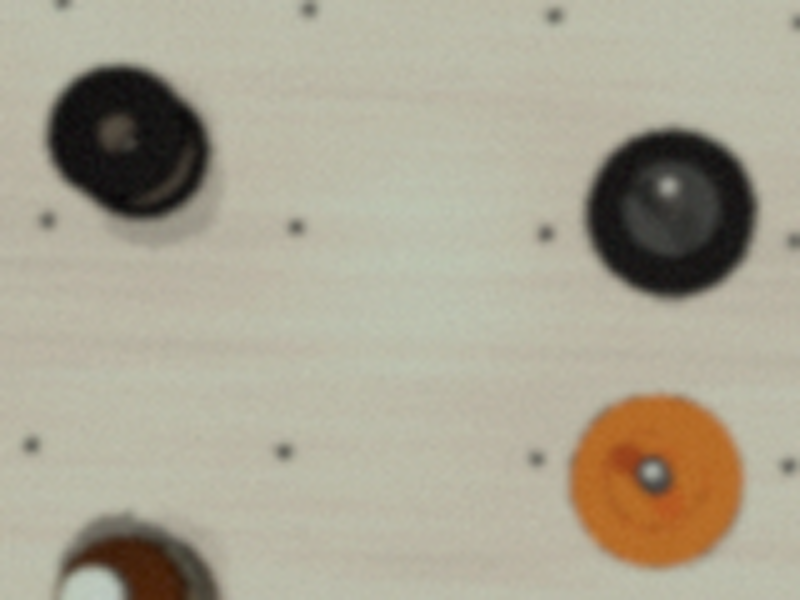

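View pics/tz2.png

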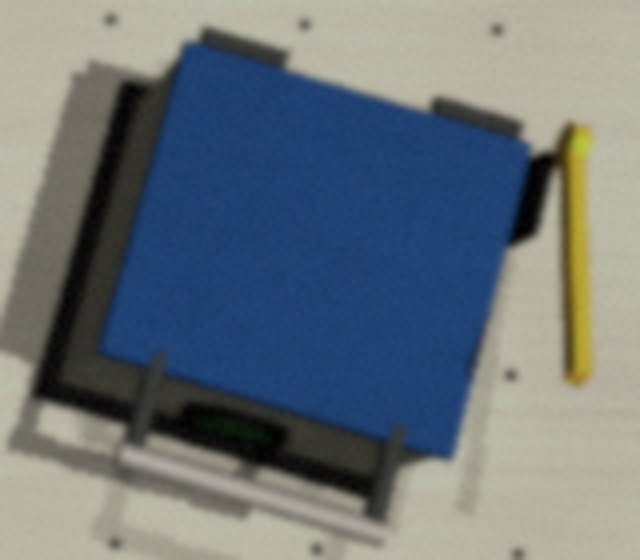

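View pics/sz1.png

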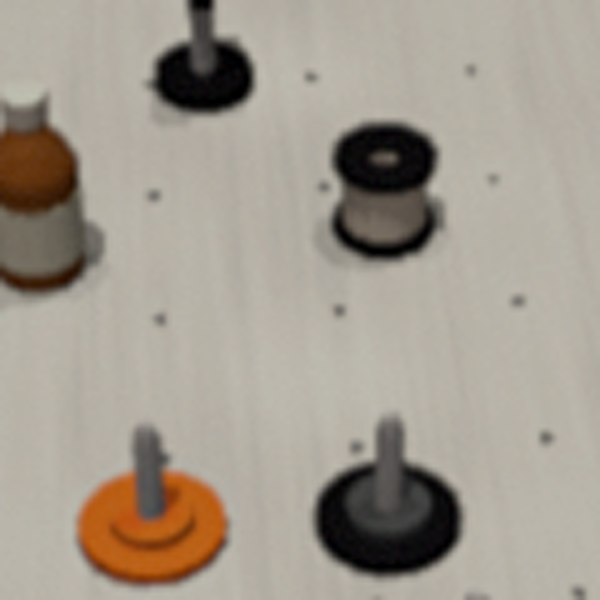

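View pics/sz2.png

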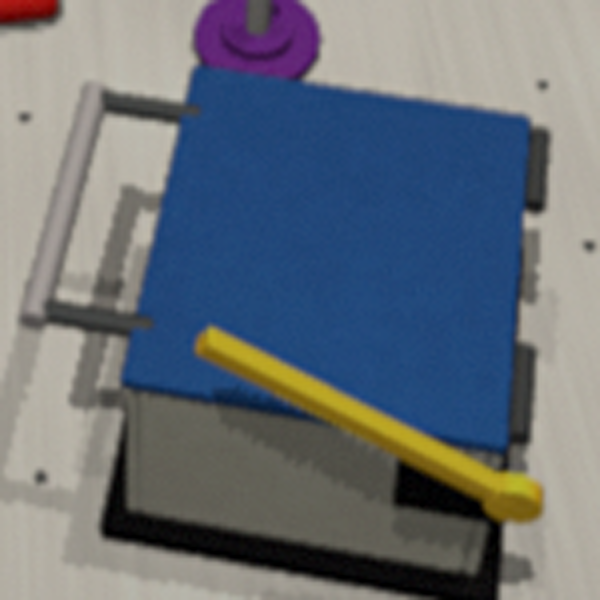

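```bash
cat > h.py <<'E'
import numpy as np, cv2
from scipy.optimize import least_squares
from rig import manip
def proj(c,P):
    P=np.atleast_2d(P).astype(float); T=np.linalg.inv(c['pose']); q=P@T[:3,:3].T+T[:3,3]
    q=q*[1,-1,-1]
    return np.c_[c['fx']*q[:,0]/q[:,2]+c['cx'], c['fy']*q[:,1]/q[:,2]+c['cy']]
def ray(c,uv,z,fish=False):
    d=np.array([(uv[0]-c['cx'])/c['fx'],(uv[1]-c['cy'])/c['fy']])
    if fish:
        r=np.hypot(*d); v=np.array([*(d/r*np.sin(r)),np.cos(r)]) if r>0 else np.array([0,0,1.])
    else: v=np.array([*d,1])
    v=v*[1,-1,-1]; w=c['pose'][:3,:3]@v; o=c['pose'][:3,3]
    return o+w*(z-o[2])/w[2]
def fproj(c,P):
    P=np.atleast_2d(P).astype(float); T=np.linalg.inv(c['pose']); q=(P@T[:3,:3].T+T[:3,3])*[1,-1,-1]
    rr=np.hypot(q[:,0],q[:,1]); a=np.arctan2(rr,q[:,2])
    return np.c_[c['cx']+c['fx']*a*q[:,0]/rr, c['cy']+c['fy']*a*q[:,1]/rr]
def tri(cs,uvs,fish=None):
    fish=fish or [0]*len(cs)
    f=lambda X:np.concatenate([((fproj if k else proj)(c,X)[0]-u) for c,u,k in zip(cs,uvs,fish)])
    r=least_squares(f,[500,0,50]); return r.x,r.fun
E
cat > m1.py <<'E'
from h import *
ct,cs=manip.get_calibration('top'),manip.get_calibration('side')
p=lambda X,Y,x,y,k:np.array([(X+.5)/k-.5+x,(Y+.5)/k-.5+y])
t1=lambda X,Y:p(X,Y,180,200,5); t2=lambda X,Y:p(X,Y,410,160,4)
s1=lambda X,Y:p(X,Y,260,160,5); s2=lambda X,Y:p(X,Y,290,290,4)
print('spool top',ray(ct,t1(120,134),50),ray(cs,s1(385,157),50),tri([ct,cs],[t1(119,133),s1(385,157)]))
print('base',ray(ct,t1(671,212),8),ray(cs,s1(388,517),7))
print('tip',tri([ct,cs],[t1(668,186),s1(390,418)]))
print('orange',ray(ct,t1(657,480),8),'bottle',ray(cs,s1(38,255),0))
T=[t2(185,43),t2(528,147),t2(450,458),t2(102,350),t2(122,452),t2(383,535)]
S=[s2(200,68),s2(530,118),s2(505,450),s2(125,385),s2(93,92),s2(35,312)]
# local: x toward hinge, y
L=lambda pts: np.array(pts,float)
# top view corners: 1 hinge,+y ; 2 hinge,-y ; 3 front,-y; 4 front,+y ; bar +y, -y
top=L([[79,82,118],[79,-82,118],[-77,-82,118],[-77,82,118],[-117,61,114],[-117,-61,114]])
side=L([[-77,82,118],[79,82,118],[79,-82,118],[-77,-82,118],[-117,61,114],[-117,-61,114]])
def W(P,q):
    c,s=np.cos(q[2]),np.sin(q[2]); return np.c_[q[0]+c*P[:,0]-s*P[:,1],q[1]+s*P[:,0]+c*P[:,1],P[:,2]]
f=lambda q:np.r_[(proj(ct,W(top,q))-T).ravel(),(proj(cs,W(side,q))-S).ravel()]
for sel in ('b','t','s'):
    g=(lambda q:f(q)) if sel=='b' else (lambda q:f(q)[:12]) if sel=='t' else (lambda q:f(q)[12:])
    r=least_squares(g,[550,-250,0]);print('inst',sel,r.x,np.round(r.fun,1).tolist())
q=least_squares(f,[550,-250,0]).x
ia=lambda th,d=140:W(L([[79-d*np.cos(th),-100,114+d*np.sin(th)]]),q)
g=lambda a:np.r_[(proj(ct,ia(a[0]))-t2(578,380))[0],(proj(cs,ia(a[0]))-s2(205,342))[0]]
r=least_squares(g,[.5]);print('index',r.x,r.fun)
print('bar',W(L([[-117,0,114]]),q),W(L([[79,0,114]]),q))
E
python3 m1.py
```

```text
spool top [605.81256629 262.21297131  50.        ] [607.0902507  257.08307949  50.        ] (array([607.42052044, 263.9553683 ,  44.65210208]), array([-0.00145478, -0.1265373 , -0.16224185,  0.03597539]))
base [588.07462043  50.67859606   8.        ] [589.20148419  45.58480369   7.        ]
tip (array([589.32296039,  50.56725031,  63.88130335]), array([-0.0013785 , -0.07702594, -0.08767807,  0.01828651]))
orange [481.34235608  52.75248418   8.        ] bottle [429.01535657 253.38484101   0.        ]
inst b [ 6.18019707e+02 -2.67666075e+02 -2.75644006e-01] [1.2, -3.0, 2.5, -2.8, 1.5, 1.1, -0.7, 0.7, -0.8, 0.3, 0.5, 0.1, -2.7, -2.1, 1.8, -1.0, 2.2, -0.5, -2.7, -2.2, -0.1, -1.2, -1.7, 1.8]
inst t [ 6.17032808e+02 -2.66293397e+02 -2.72498809e-01] [0.3, -2.4, 1.6, -2.5, 0.9, 1.6, -1.4, 1.4, -1.4, 1.0, -0.1, 0.6]
inst s [ 6.18732030e+02 -2.69140576e+02 -2.78878668e-01] [-2.1, -1.6, 2.5, -0.3, 2.7, 0.5, -2.4, -1.5, 0.5, -0.7, -1.3, 2.3]
index [0.53229405] [ 0.44031602 -0.30773382 -1.72140058 -1.38537391]
bar [[ 505.43644248 -235.82257242  114.        ]] [[ 694.03746602 -289.16724339  114.        ]]
```

Request:
step_arm --deltas '[{"yaw": 7.1, "slide": [0, 0, 0]}, {"yaw": 7.1, "slide": [0, 0, 0]}, {"yaw": 7.1, "slide": [0, 0, 0]}, {"yaw": 7.1, "slide": [0, 0, 0]}, {"yaw": 7.1, "slide": [0, 0, 0]}, {"yaw": 7.1, "slide": [0, 0, 0]}, {"yaw": 7.1, "slide": [0, 0, 0]}, {"yaw": 7.1, "slide": [0, 0, 0]}, {"yaw": 7.1, "slide": [0, 0, 0]}, {"yaw": 7.1, "slide": [0, 0, 0]}, {"yaw": 7.1, "slide": [0, 0, 0]}, {"yaw": 7.1, "slide": [0, 0, 0]}]'

```text
time_s: 1.15
tool_pos: [196.7, 645.4, 238.1]
tool_rot: [[0.216, 0.976, -0.0], [0.976, -0.216, -0.001], [-0.001, -0.0, -1.0]]
contact_force: [-0.4, -0.1, 0.1]
finger_gap: 88.1
```

Request:
step_arm --deltas '[{"yaw": 3.7, "slide": [0, 0, 0]}, {"yaw": 0, "slide": [-18, 36, 0]}, {"yaw": 0, "slide": [-18, 36, 0]}, {"yaw": 0, "slide": [-18, 36, 0]}, {"yaw": 0, "slide": [-18, 36, 0]}, {"yaw": 0, "slide": [-18, 36, 0]}, {"yaw": 0, "slide": [-18, 36, 0]}, {"yaw": 0, "slide": [-18, 36, 0]}, {"yaw": 0, "slide": [-18, 36, 0]}, {"yaw": 0, "slide": [-18, 36, 0]}, {"yaw": 0, "slide": [-18, 36, 0]}]'

```text
time_s: 2.07
tool_pos: [494.9, 372.5, 238.5]
tool_rot: [[0.273, 0.962, -0.0], [0.962, -0.273, -0.0], [-0.0, -0.0, -1.0]]
contact_force: [1.2, 0.6, -0.1]
finger_gap: 88.1
```

Request:
step_arm --deltas '[{"yaw": 0, "slide": [-18, 36, 20]}, {"yaw": 0, "slide": [-18, 36, 20]}, {"yaw": 0, "slide": [-18, 36, 20]}, {"yaw": 0, "slide": [-18, 30, 20]}, {"yaw": 0, "slide": [0, 0, 0]}]'

```text
time_s: 2.48
tool_pos: [601.6, 267.1, 157.6]
tool_rot: [[0.278, 0.961, -0.005], [0.961, -0.278, -0.005], [-0.006, -0.004, -1.0]]
contact_force: [-0.2, 0.4, -0.7]
finger_gap: 88.1
```

```bash
python3 - <<'E'
from h import *
o=manip.get_obs();print(o['time_s'],o['tool_pos'],o['tool_rot'][:,1],o['qvel'])
c=manip.get_calibration('wrist');im=manip.snapshot('wrist');cv2.imwrite('pics/w1.png',im);np.save('cw1.npy',c,allow_pickle=True)
print(fproj(c,[[606.5,261,50],[588.5,49,8],[606.5,261,0]]))
E
```

```text
2.4833 [601.6438549  267.12768771 157.60134275] [ 0.96069287 -0.27758842 -0.00372416] [ 0.0633937  -0.04206799  0.00365259  0.06204156  0.06608469  0.06375263]
[[328.83001029 242.29691003]
 [364.04454779 411.00551559]
 [327.55715868 223.20255557]]
```

View pics/w1.png

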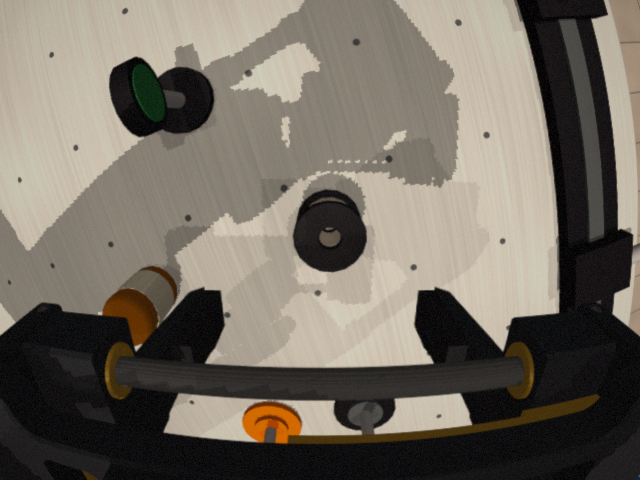

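```bash
python3 - <<'E'
from h import *
c=np.load('cw1.npy',allow_pickle=True).item()
print(ray(c,(330,237.2),50,True))
o=manip.get_obs();R=o['tool_rot'];print(o['tool_pos'])
c=manip.get_calibration('wrist');im=manip.snapshot('wrist');cv2.imwrite('pics/w2.png',cv2.resize(cv2.convertScaleAbs(im[150:300,230:430],alpha=2),None,fx=4,fy=4,interpolation=cv2.INTER_CUBIC));np.save('cw2.npy',c,allow_pickle=True)
im=manip.snapshot('top');cv2.imwrite('pics/t2.png',im)
o=manip.get_obs();print(o['tool_pos'],o['tool_rot'])
E
```

```text
[608.35059742 264.48415932  50.        ]
[600.39571213 269.60726325 159.27790736]
[600.14718601 272.92902679 162.41280073] [[ 2.74346560e-01  9.61629299e-01 -1.74795565e-03]
 [ 9.61630739e-01 -2.74347077e-01 -5.85331930e-05]
 [-5.35833756e-04 -1.66482950e-03 -9.99998471e-01]]
```

View pics/w2.png

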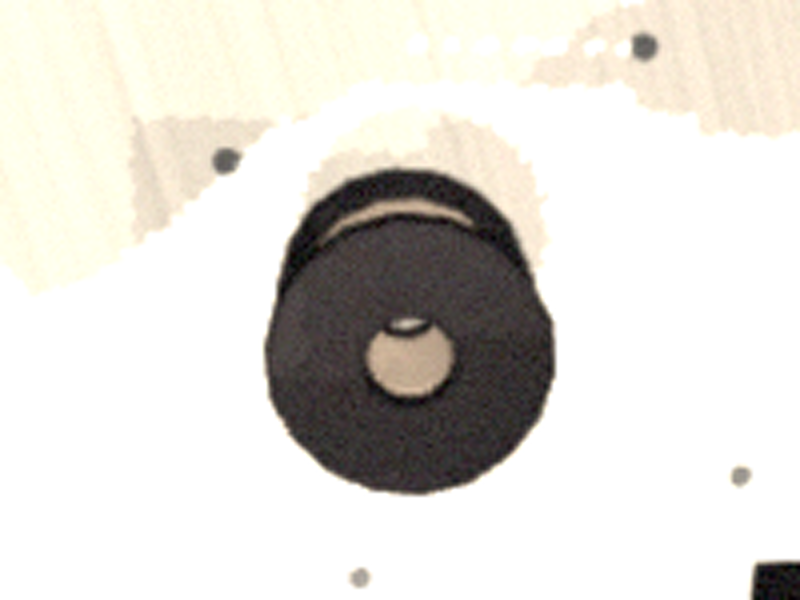

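Request:
step_arm --deltas '[{"slide": [0, 0, 0], "yaw": 0}, {"slide": [0, 0, 0], "yaw": 0}, {"slide": [0, 0, 0], "yaw": 0}]'

```text
time_s: 2.88
tool_pos: [600.3, 274.7, 164.4]
tool_rot: [[0.271, 0.963, 0.002], [0.963, -0.271, 0.001], [0.001, 0.001, -1.0]]
contact_force: [-0.2, -0.0, -0.3]
finger_gap: 87.9
```

```bash
python3 - <<'E'
from h import *
c=np.load('cw2.npy',allow_pickle=True).item()
print('spool from w2',ray(c,(332.2,238.4),50,True))
o=manip.get_obs();print(o['time_s'],o['tool_pos'],o['qvel'])
c=manip.get_calibration('wrist');im=manip.snapshot('wrist');cv2.imwrite('pics/w3.png',cv2.resize(cv2.convertScaleAbs(im[150:300,230:430],alpha=2),None,fx=4,fy=4,interpolation=cv2.INTER_CUBIC));np.save('cw3.npy',c,allow_pickle=True)
E
```

```text
spool from w2 [608.24190293 265.33806684  50.        ]
2.8833 [600.26488466 274.72427692 164.44536006] [-0.00202017  0.002083    0.00336582 -0.00156276 -0.00091928 -0.00048647]
```

View pics/w3.png

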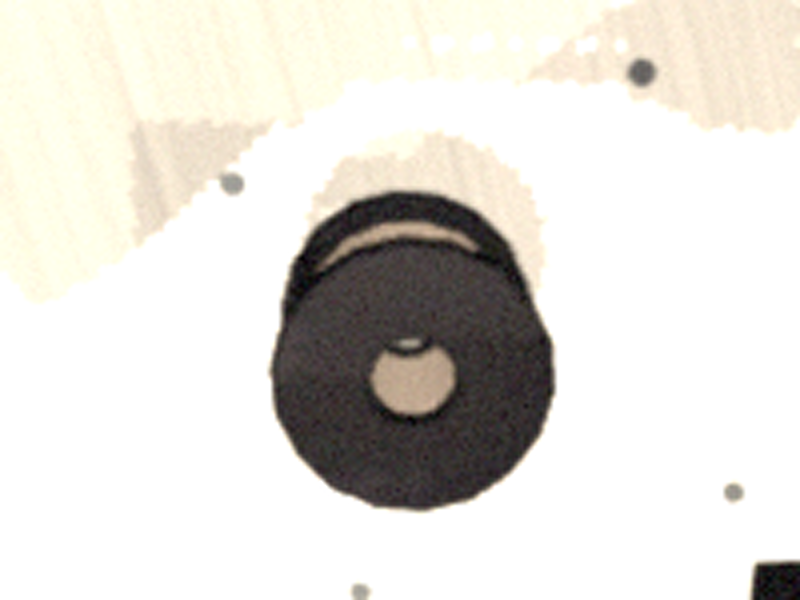

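```bash
cat > mv.py <<'E'
import sys
from h import *
def delta(target):
    o=manip.get_obs(); R=o['tool_rot']; return R.T@(np.array(target)-o['tool_pos'])
E
python3 - <<'E'
from mv import *
c=np.load('cw3.npy',allow_pickle=True).item()
s=ray(c,(333,243.3),50,True);print(s)
for t in (s,[607.5,262.5,0]): print(delta([t[0],t[1],70]))
E
```

```text
[608.24151342 265.40063473  50.        ]
[-6.75554145 10.07076449 94.28748035]
[-9.74855768 10.14402298 94.2841554 ]
```

Request:
step_arm --deltas '[{"slide": [-4, 5, 20]}, {"slide": [-3, 5, 20]}, {"slide": [0, 0, 20]}, {"slide": [0, 0, 15]}, {"slide": [0, 0, 5]}, {"slide": [0, 0, 0]}, {"slide": [0, 0, 0]}, {"slide": [0, 0, 0]}]'

```text
$.deltas[0]: bad value
```

```bash
python3 - <<'E'
from mv import *
o=manip.get_obs();print(o['time_s'],o['tool_pos'],o['qvel'])
c=manip.get_calibration('wrist');im=manip.snapshot('wrist');cv2.imwrite('pics/w4.png',im);np.save('cw4.npy',c,allow_pickle=True)
E
```

```text
2.9333 [600.23312344 274.56485027 164.28186162] [-0.00295005  0.00283717  0.00127742 -0.00090654 -0.0006792  -0.00252587]
```

View pics/w4.png

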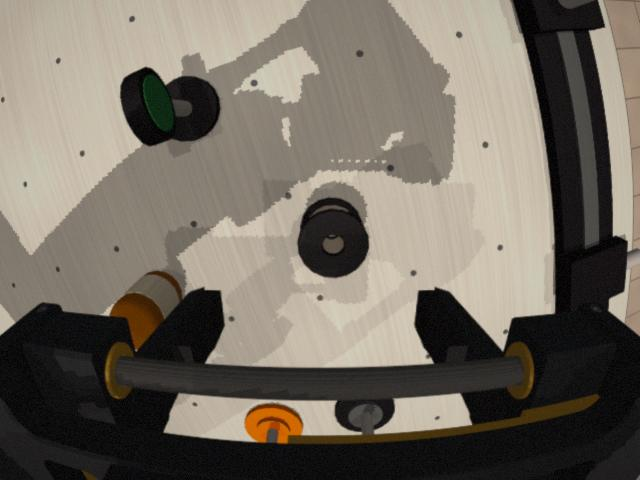

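Yaw must be given in every row.

Request:
step_arm --deltas '[{"slide": [-4, 5, 20], "yaw": 0}, {"slide": [-4, 5, 20], "yaw": 0}, {"slide": [0, 0, 20], "yaw": 0}, {"slide": [0, 0, 15], "yaw": 0}, {"slide": [0, 0, 10], "yaw": 0}, {"slide": [0, 0, 0], "yaw": 0}, {"slide": [0, 0, 0], "yaw": 0}, {"slide": [0, 0, 0], "yaw": 0}, {"slide": [0, 0, 0], "yaw": 0}]'

```text
time_s: 3.73
tool_pos: [609.0, 263.4, 79.8]
tool_rot: [[0.273, 0.962, 0.003], [0.962, -0.273, 0.001], [0.002, 0.002, -1.0]]
contact_force: [0.9, -0.1, 1.0]
finger_gap: 88.0
```

```bash
python3 - <<'E'
from mv import *
o=manip.get_obs();print(o['time_s'],o['tool_pos'],o['qvel'])
c=manip.get_calibration('wrist');im=manip.snapshot('wrist');cv2.imwrite('pics/w4.png',im);np.save('cw4.npy',c,allow_pickle=True)
E
```

```text
3.7333 [609.03912979 263.38406573  79.80634784] [-1.70241021e-03 -1.86239139e-03 -2.58529591e-04 -9.11744064e-04
 -7.92305578e-05 -2.16612189e-05]
```

View pics/w4.png

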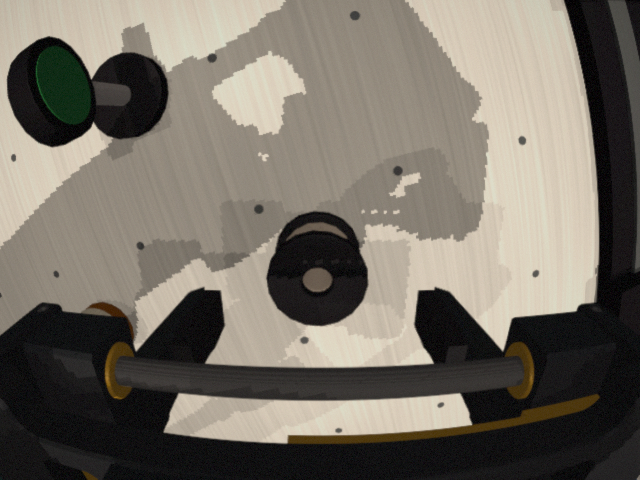

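```bash
python3 - <<'E'
from mv import *
c=np.load('cw4.npy',allow_pickle=True).item()
s=ray(c,(318,279.5),50,True);print(s, delta([s[0],s[1],7]))
l=ray(c,(130,95),5,True);print('lens',l,delta(l))
E
```

```text
[608.83708214 265.46764338  50.        ] [ 1.8853399  -0.91105201 72.80109616]
lens [522.62877166 397.5984086    5.        ] [ 105.4674742  -119.91320429   74.70926868]
```

Request:
step_arm --deltas '[{"slide": [1.5, -1, 15], "yaw": 0}, {"slide": [0, 0, 20], "yaw": 0}, {"slide": [0, 0, 20], "yaw": 0}, {"slide": [0, 0, 12], "yaw": 0}, {"slide": [0, 0, 5], "yaw": 0}, {"slide": [0, 0, 0], "yaw": 0}, {"slide": [0, 0, 0], "yaw": 0}, {"slide": [0, 0, 0], "yaw": 0}]'

```text
time_s: 4.45
tool_pos: [608.4, 264.9, 7.2]
tool_rot: [[0.273, 0.962, 0.002], [0.962, -0.273, 0.001], [0.001, 0.002, -1.0]]
contact_force: [0.5, -0.4, 0.5]
finger_gap: 88.2
```

Request:
step_arm --deltas '[{"slide": [0, 0, 0], "yaw": 0}, {"slide": [0, 0, 0], "yaw": 0}, {"slide": [0, 0, 0], "yaw": 0}, {"slide": [0, 0, 0], "yaw": 0}, {"slide": [0, 0, 0], "yaw": 0}, {"slide": [0, 0, 0], "yaw": 0}, {"slide": [0, 0, 0], "yaw": 0}, {"slide": [0, 0, 0], "yaw": 0}, {"slide": [0, 0, 0], "yaw": 0}]' --jaw 255

```text
time_s: 5.2
tool_pos: [607.6, 264.5, 6.4]
tool_rot: [[0.273, 0.962, 0.0], [0.962, -0.273, 0.0], [0.0, 0.0, -1.0]]
contact_force: [-0.0, -0.9, 3.4]
finger_gap: 54.0
```

```bash
python3 - <<'E'
from mv import *
o=manip.get_obs();print(o['time_s'],o['tool_pos'],o['finger_gap'])
c=manip.get_calibration('wrist');im=manip.snapshot('wrist');cv2.imwrite('pics/w5.png',im);np.save('cw5.npy',c,allow_pickle=True)
E
```

```text
5.2 [607.63470452 264.54073368   6.41222177] 54.02258301054807
```

View pics/w5.png

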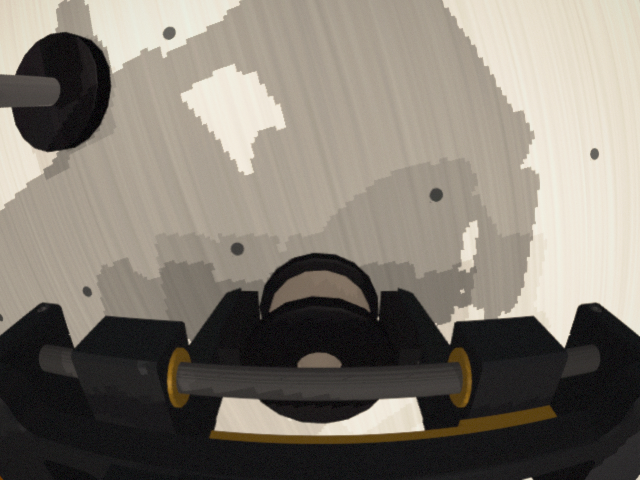

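```bash
python3 - <<'E'
from mv import *
c=np.load('cw5.npy',allow_pickle=True).item()
a=ray(c,(319,297.5),50,True);b=ray(c,(319,422.5),50,True)
R=manip.get_obs()['tool_rot'];p=manip.get_obs()['tool_pos']
print(R.T@(a-p),R.T@(b-p),R.T@((a+b)/2-p), np.linalg.norm(a-b), (a+b)/2)
d=ray(c,(319,253),8,True);print('low flange far edge',R.T@(d-p))
print(fproj(c,[p+R@[27,0,-43]]),fproj(c,[p+R@[-27,0,-43]]))
E
```

```text
[ 28.90763159  -0.30212468 -43.61131786] [-26.03155185  -0.35912332 -43.62080851] [  1.43803987  -0.330624   -43.61606319] 54.939213833803414 [607.69181331 265.9732406   50.        ]
low flange far edge [28.10518199 -0.29634634 -1.61145055]
[[319.97508635 302.03565862]] [[319.9331692  423.04612789]]
```

Request:
step_arm --deltas '[{"slide": [0, 0, -5], "yaw": 0}, {"slide": [0, 0, -10], "yaw": 0}, {"slide": [0, 0, -20], "yaw": 0}, {"slide": [0, 0, -25], "yaw": 0}, {"slide": [0, 0, -25], "yaw": 0}, {"slide": [-10, 2, -25], "yaw": 0}, {"slide": [-25, 4, -14], "yaw": 0}, {"slide": [-30, 4, 0], "yaw": 0}, {"slide": [-30, 4, 0], "yaw": 0}, {"slide": [-30, 4, 0], "yaw": 0}, {"slide": [-30, 4, 0], "yaw": 0}, {"slide": [-30, 4, 0], "yaw": 0}]'

```text
time_s: 6.25
tool_pos: [581.3, 78.2, 130.7]
tool_rot: [[0.273, 0.962, 0.0], [0.962, -0.273, 0.0], [0.0, 0.0, -1.0]]
contact_force: [1.3, -0.5, -1.4]
finger_gap: 53.7
```

Request:
step_arm --deltas '[{"slide": [-30, 4, 0], "yaw": 0}, {"slide": [-25, 4, 0], "yaw": 0}, {"slide": [-22, 4, 0], "yaw": 0}, {"slide": [-10, 4, 0], "yaw": 0}, {"slide": [0, 0, 0], "yaw": 0}, {"slide": [0, 0, 0], "yaw": 0}, {"slide": [0, 0, 0], "yaw": 0}, {"slide": [0, 0, 0], "yaw": 0}]'

```text
time_s: 6.92
tool_pos: [573.7, -7.4, 130.1]
tool_rot: [[0.272, 0.962, -0.0], [0.962, -0.272, 0.0], [0.0, -0.0, -1.0]]
contact_force: [0.9, 0.2, -1.1]
finger_gap: 53.9
```

```bash
python3 - <<'E'
from mv import *
o=manip.get_obs();print(o['time_s'],o['tool_pos'],o['finger_gap'],o['qvel'])
c=manip.get_calibration('wrist');im=manip.snapshot('wrist');cv2.imwrite('pics/w6.png',im);np.save('cw6.npy',c,allow_pickle=True)
np.save('o6.npy',o,allow_pickle=True)
E
```

```text
6.9167 [573.66433591  -7.36018846 130.09903338] 53.915318777484 [ 0.00327672  0.00077335  0.00114217 -0.00546673  0.00076352 -0.00159227]
```

View pics/w6.png

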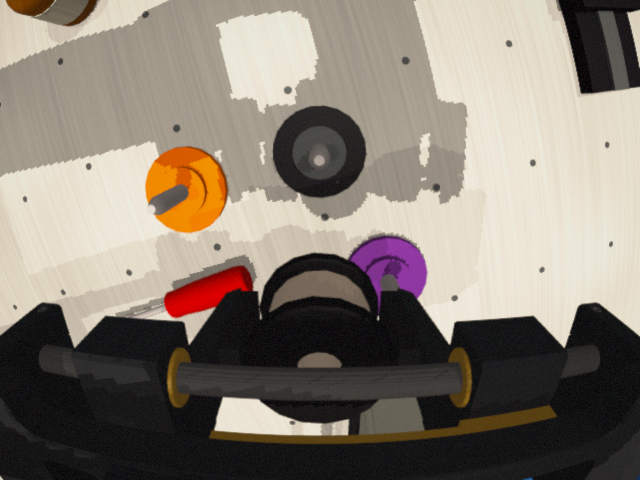

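```bash
python3 - <<'E'
import cv2
im=cv2.imread('pics/w6.png')
cv2.imwrite('pics/w6z.png',cv2.resize(cv2.convertScaleAbs(im[95:215,250:390],alpha=3),None,fx=5,fy=5,interpolation=cv2.INTER_CUBIC))
E
```

```text
(no output)
```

View pics/w6z.png

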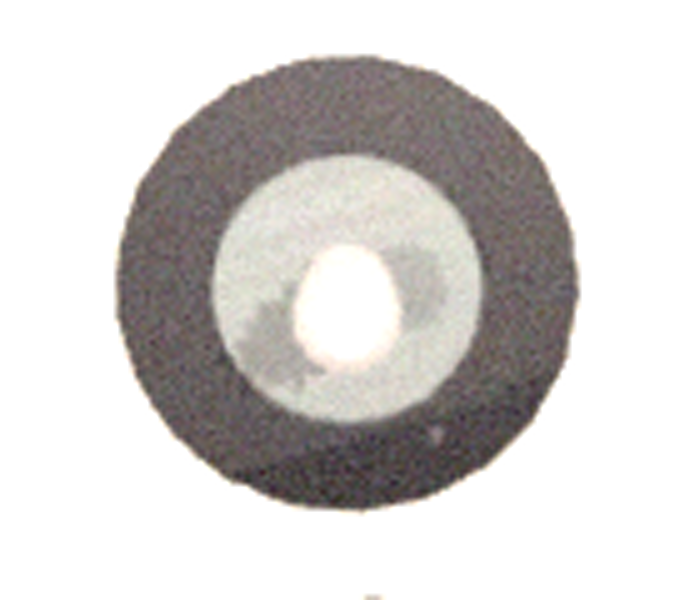

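```bash
python3 - <<'E'
from mv import *
c=np.load('cw6.npy',allow_pickle=True).item();o=np.load('o6.npy',allow_pickle=True).item()
a=np.linspace(0,2*np.pi,181)
def ext(P,r,z):
    q=fproj(c,np.c_[P[0]+r*np.cos(a),P[1]+r*np.sin(a),np.full(181,z)]);return np.r_[q.min(0),q.max(0)]
k=lambda v,o:(v+.5)/5-.5+o
for r,z,m in ((34,8,(117,56,578,510)),(19,14,(212,153,482,424))):
    m=np.array([k(m[0],250),k(m[1],95),k(m[2],250),k(m[3],95)])
    s=least_squares(lambda P:ext(P,r,z)-m,[588,49]);print(s.x,s.fun)
    R,p=o['tool_rot'],o['tool_pos'];print('tool frame',R.T@(np.r_[s.x,z]-p))
print(ray(c,(250+346/5,95+ 325/5),68,True), fproj(c,[[588.5,50,68]]))
E
```

```text
[589.73762999  50.24083989] [-1.06346675 -1.14117155  1.06313674  1.23058364]
tool frame [ 59.75449246  -0.17100403 122.12196604]
[589.65550115  50.20939756] [-0.04478149  0.38299454  0.04476089 -0.39098801]
tool frame [ 59.70420476  -0.24252648 116.12195858]
[589.80300965  50.31081038  68.        ] [[317.10926361 161.15698591]]
```

```bash
python3 - <<'E'
from mv import *
ct=manip.get_calibration('top')
p=lambda X,Y:((X+.5)/5-.5+180,(Y+.5)/5-.5+200)
for q in [(308,8),(555,15),(47,220),(296,227),(545,233),(31,445),(284,452),(537,459)]: print('t',ray(ct,p(*q),0))
c=np.load('cw6.npy',allow_pickle=True).item()
for q in [(287.5,90),(405,60.5),(177,128),(436,187.5),(324.5,217),(217,247),(129,272),(89,167),(508.5,44),(532.5,163)]: print('w',ray(c,q,0,True))
E
```

```text
t [669.32346412 201.50314124   0.        ]
t [669.30645864 100.79417457   0.        ]
t [579.00710002 301.38301091   0.        ]
t [578.98128726 201.35275245   0.        ]
t [579.36175057 101.26729276   0.        ]
t [488.77889219 301.26519767   0.        ]
t [488.76513694 201.07252534   0.        ]
t [488.75137165 100.80671298   0.        ]
w [580.0557146  100.36598205   0.        ]
w [669.77106381 100.28259482   0.        ]
w [ 4.90551891e+02  1.00419872e+02 -5.68434189e-14]
w [6.69958612e+02 1.12866446e-01 5.68434189e-14]
w [5.79902164e+02 3.60024307e-01 0.00000000e+00]
w [4.89909122e+02 3.74743085e-01 0.00000000e+00]
w [400.25205516   0.84402198   0.        ]
w [400.39420448  99.76552922   0.        ]
w [759.89483364  99.84839064   0.        ]
w [ 7.59965543e+02 -6.14001340e-02  0.00000000e+00]
```

```bash
python3 - <<'E'
from mv import *
ct=manip.get_calibration('top')
p=lambda X,Y:((X+.5)/5-.5+180,(Y+.5)/5-.5+200)
print(ray(ct,p(142,149),6)-[-.9,1.1,0], ray(ct,p(119,134),50)-[-.9,1.1,0])
# wrist lower flange far edge in w5 and w3
c=np.load('cw3.npy',allow_pickle=True).item(); k=lambda X,Y:((X+.5)/4-.5+230,(Y+.5)/4-.5+150)
R=manip.get_obs()['tool_rot']
print('w3 lower far', ray(c,k(406,192),8,True)-27*R[:,0], 'upper far',ray(c,k(412,239),50,True)-27*R[:,0],'upper near',ray(c,k(412,508),50,True)+27*R[:,0],'L',ray(c,k(272,370),50,True)+27*R[:,1],'R',ray(c,k(553,370),50,True)-27*R[:,1])
for q in [(232,184),(642,72),(733,492),(360,592)]: print(ray(c,k(*q),0,True))
E
```

```text
[608.88893559 262.67950835   6.        ] [606.70163279 261.49656628  50.        ]
w3 lower far [607.70930558 264.32685767   7.99138344] upper far [607.39716839 264.36632649  49.99138344] upper near [608.30733161 265.47330677  50.00861656] L [609.29386724 266.08710592  49.99479292] R [607.49201264 266.51977149  50.00520708]
[579.70817006 300.5078096    0.        ]
[670.09125989 300.54886208   0.        ]
[669.76221369 200.50081695   0.        ]
[579.74208916 200.30760668   0.        ]
```

Request:
step_arm --deltas '[{"slide": [15, 0, 0], "yaw": 0}, {"slide": [22, 0, 10], "yaw": 0}, {"slide": [15, 0, 10], "yaw": 0}, {"slide": [6.8, -0.2, 10], "yaw": 0}, {"slide": [0, 0, 5], "yaw": 0}, {"slide": [0, 0, 0], "yaw": 0}, {"slide": [0, 0, 0], "yaw": 0}, {"slide": [0, 0, 0], "yaw": 0}, {"slide": [0, 0, 0], "yaw": 0}]'

```text
time_s: 7.72
tool_pos: [589.7, 47.3, 95.6]
tool_rot: [[0.274, 0.962, 0.001], [0.962, -0.274, -0.0], [0.0, 0.001, -1.0]]
contact_force: [1.0, -1.5, -1.4]
finger_gap: 53.8
```

```bash
python3 - <<'E'
from mv import *
o6=np.load('o6.npy',allow_pickle=True).item()
o=manip.get_obs();print(o['time_s'],o['tool_pos'],o6['tool_rot'].T@(o['tool_pos']-o6['tool_pos']),o['contact_force'])
im=manip.snapshot('side');cv2.imwrite('pics/s7.png',cv2.resize(im[180:300,260:420],None,fx=5,fy=5,interpolation=cv2.INTER_CUBIC))
im=manip.snapshot('wrist');cv2.imwrite('pics/w7.png',im)
E
```

```text
7.7167 [589.70749996  47.30772626  95.61326737] [56.95723106  0.58230733 34.50748931] [ 1.0061365  -1.46547488 -1.44488163]
```

View pics/s7.png

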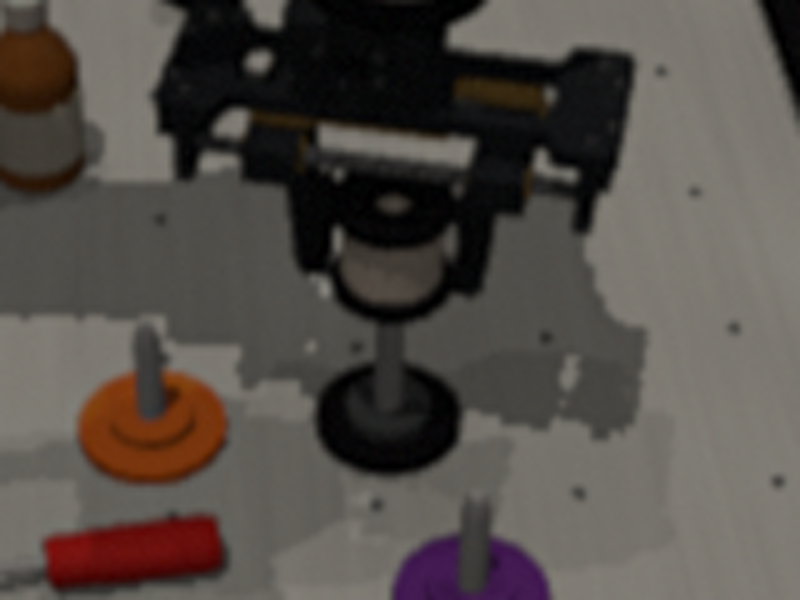

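View pics/w7.png

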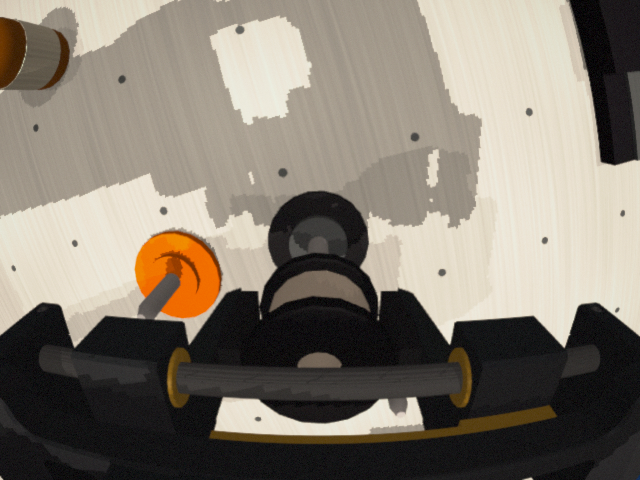

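```bash
python3 - <<'E'
from mv import *
c=manip.get_calibration('wrist');o=manip.get_obs();im=manip.snapshot('wrist')
np.save('cw8.npy',c,allow_pickle=True);np.save('o8.npy',o,allow_pickle=True);print(o['tool_pos'])
cv2.imwrite('pics/w8z.png',cv2.resize(cv2.convertScaleAbs(im[175:305,240:400],alpha=3),None,fx=5,fy=5,interpolation=cv2.INTER_CUBIC))
E
```

```text
[589.78287526  47.3932213   95.73844737]
```

View pics/w8z.png

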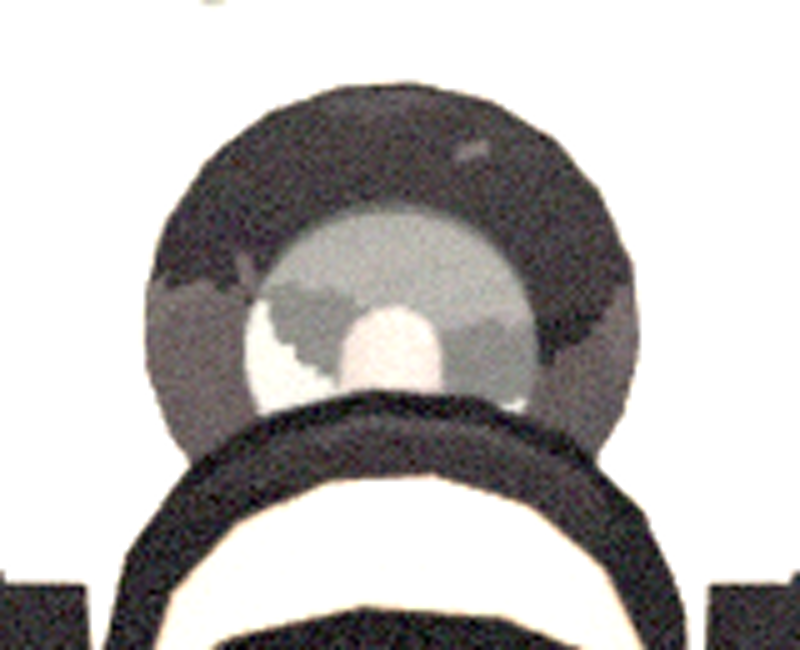

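```bash
python3 - <<'E'
from mv import *
c=np.load('cw8.npy',allow_pickle=True).item();o=np.load('o8.npy',allow_pickle=True).item()
R,p=o['tool_rot'],o['tool_pos']
a=np.linspace(0,2*np.pi,361)
def ext(P,r,z):
    q=fproj(c,np.c_[P[0]+r*np.cos(a),P[1]+r*np.sin(a),np.full(361,z)]);return np.array([q[:,0].min(),q[:,1].min(),q[:,0].max()])
k=lambda v,o:(v+.5)/5-.5+o
for r,z,m in ((34,8,(145,83,638)),(19,14,(245,207,538))):
    m=np.array([k(m[0],240),k(m[1],175),k(m[2],240)])
    s=least_squares(lambda P:ext(P,r,z)-m,[588,49]);print(s.x,s.fun,'tool',R.T@(np.r_[s.x,z]-p))
# spool flange far edges in tool frame
zb=p[2]-6.4
for row,h in ((390,4),(477,8),(606,50)):
    q=ray(c,(k(396,240),k(row,175)),zb+h,True);print(h,R.T@(q-p))
for X in (108,688):
  q=ray(c,(k(X,240),k(640,175)),zb+8,True);print('side',R.T@(q-p))
for q in [(415,137),(283,173),(442,272)]:print(ray(c,q,0,True))
E
```

```text
[589.72935479  50.64718733] [-1.69330181  0.14046831  1.69177705] tool [ 3.0936758  -1.034902   87.73815849]
[589.81514084  50.89131041] [ 0.01486994 -0.00074867 -0.01486225] tool [ 3.35340984 -1.0129536  81.73824084]
4 [26.78502749 -0.37020622  2.40608567]
8 [20.44125671 -0.37659214 -1.59545651]
50 [ 29.46403754  -0.35050951 -43.59327292]
side [  4.70897698 -25.80261582  -1.62597853]
side [ 4.61937837 25.37520407 -1.57221805]
[670.30166611 100.27378352   0.        ]
[580.10911825 100.08169184   0.        ]
[6.70145465e+02 4.94371494e-01 0.00000000e+00]
```

Request:
step_arm --deltas '[{"slide": [2.0, -0.7, 0], "yaw": 0}, {"slide": [0, 0, 0], "yaw": 0}, {"slide": [0, 0, 5], "yaw": 0}, {"slide": [0, 0, 7], "yaw": 0}, {"slide": [0, 0, 7], "yaw": 0}, {"slide": [0, 0, 7], "yaw": 0}, {"slide": [0, 0, 4], "yaw": 0}, {"slide": [0, 0, 0], "yaw": 0}, {"slide": [0, 0, 0], "yaw": 0}]'

```text
time_s: 8.62
tool_pos: [588.8, 50.1, 64.4]
tool_rot: [[0.273, 0.962, -0.001], [0.962, -0.273, -0.0], [-0.0, -0.001, -1.0]]
contact_force: [0.3, 0.0, -1.7]
finger_gap: 54.0
```

Request:
step_arm --deltas '[{"slide": [0, 0, 6], "yaw": 0}, {"slide": [0, 0, 7], "yaw": 0}, {"slide": [0, 0, 7], "yaw": 0}, {"slide": [0, 0, 0], "yaw": 0}, {"slide": [0, 0, 0], "yaw": 0}]'

```text
time_s: 9.03
tool_pos: [588.7, 50.1, 44.3]
tool_rot: [[0.273, 0.962, -0.001], [0.962, -0.273, -0.0], [-0.0, -0.001, -1.0]]
contact_force: [0.4, 0.4, -1.0]
finger_gap: 54.0
```

```bash
python3 - <<'E'
from mv import *
im=manip.snapshot('side');cv2.imwrite('pics/s9.png',cv2.resize(im[180:300,260:420],None,fx=5,fy=5,interpolation=cv2.INTER_CUBIC))
E
```

```text
(no output)
```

View pics/s9.png

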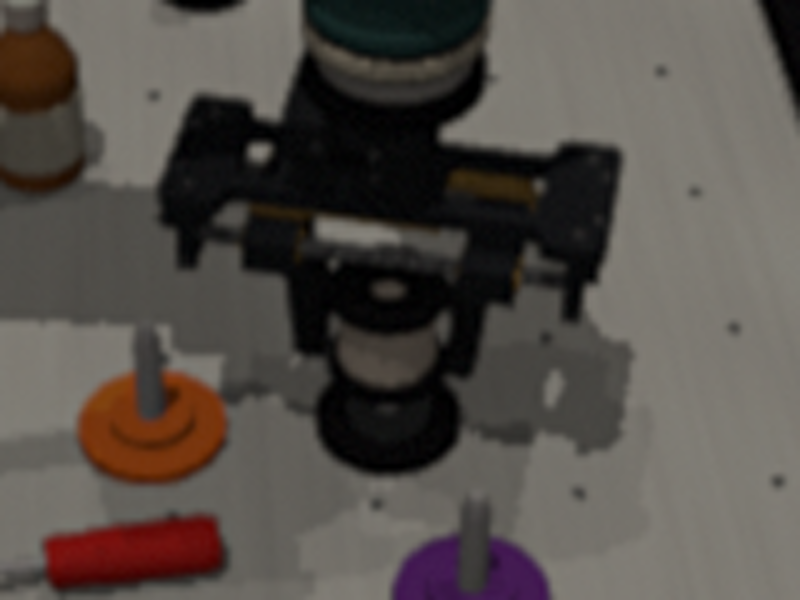

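The spool is on the spindle with low forces. I'll lower it the rest of the way, with a slight press.

Request:
step_arm --deltas '[{"slide": [0, 0, 6], "yaw": 0}, {"slide": [0, 0, 7], "yaw": 0}, {"slide": [0, 0, 6], "yaw": 0}, {"slide": [0, 0, 3], "yaw": 0}, {"slide": [0, 0, 1.5], "yaw": 0}, {"slide": [0, 0, 0.5], "yaw": 0}, {"slide": [0, 0, 0], "yaw": 0}, {"slide": [0, 0, 0], "yaw": 0}]'

```text
time_s: 9.75
tool_pos: [589.3, 50.1, 21.2]
tool_rot: [[0.273, 0.962, -0.0], [0.962, -0.273, -0.0], [-0.0, -0.0, -1.0]]
contact_force: [0.3, -0.5, -0.2]
finger_gap: 54.4
```

Request:
step_arm --deltas '[{"slide": [0, 0, 0.7], "yaw": 0}, {"slide": [0, 0, 0], "yaw": 0}, {"slide": [0, 0, 0], "yaw": 0}]'

```text
time_s: 10.0
tool_pos: [589.3, 50.1, 20.5]
tool_rot: [[0.273, 0.962, 0.0], [0.962, -0.273, 0.0], [0.0, 0.0, -1.0]]
contact_force: [-0.2, -0.3, -0.9]
finger_gap: 53.9
```

Request:
step_arm --deltas '[{"slide": [0, 0, 0], "yaw": 0}, {"slide": [0, 0, 0], "yaw": 0}, {"slide": [0, 0, 0], "yaw": 0}, {"slide": [0, 0, 0], "yaw": 0}, {"slide": [0, 0, 0], "yaw": 0}, {"slide": [0, 0, 0], "yaw": 0}, {"slide": [0, 0, 0], "yaw": 0}, {"slide": [0, 0, 0], "yaw": 0}, {"slide": [0, 0, 0], "yaw": 0}]' --jaw 0

```text
time_s: 10.75
tool_pos: [589.3, 50.1, 20.4]
tool_rot: [[0.273, 0.962, -0.0], [0.962, -0.273, -0.0], [-0.0, -0.0, -1.0]]
contact_force: [0.5, 0.4, -0.1]
finger_gap: 88.4
```

```bash
python3 - <<'E'
from mv import *
im=manip.snapshot('wrist');cv2.imwrite('pics/w10.png',im)
E
```

```text
(no output)
```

View pics/w10.png

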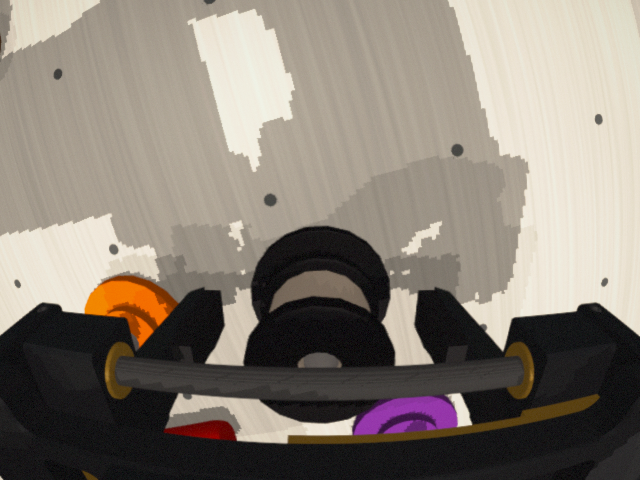

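Request:
step_arm --deltas '[{"slide": [0, 0, -10], "yaw": 0}, {"slide": [0, 0, -25], "yaw": 0}, {"slide": [0, 0, -35], "yaw": 0}, {"slide": [0, 0, -35], "yaw": 0}, {"slide": [-15, 0, -35], "yaw": 0}, {"slide": [-25, 0, -30], "yaw": 0}, {"slide": [-25, 0, -30], "yaw": 0}, {"slide": [-30, 0, -25], "yaw": 0}, {"slide": [-33, 0, -10], "yaw": 0}, {"slide": [-33, 0, 0], "yaw": 0}, {"slide": [-33, 0, 0], "yaw": 0}, {"slide": [-33, 0, 0], "yaw": 0}]'

```text
time_s: 11.8
tool_pos: [526.8, -169.7, 257.1]
tool_rot: [[0.273, 0.962, 0.002], [0.962, -0.273, -0.001], [-0.0, 0.002, -1.0]]
contact_force: [0.4, 0.1, -0.6]
finger_gap: 88.1
```

Request:
step_arm --deltas '[{"slide": [-33, 0, 0], "yaw": 0}, {"slide": [-33, 0, 0], "yaw": 0}, {"slide": [-30, 0, 0], "yaw": 0}, {"slide": [-25, 0, 0], "yaw": 0}, {"slide": [-15, 0, 0], "yaw": 0}, {"slide": [-5, 0, 0], "yaw": 0}, {"slide": [0, 0, 0], "yaw": 0}, {"slide": [0, 0, 0], "yaw": 0}, {"slide": [0, 0, 0], "yaw": 0}, {"slide": [0, 0, 0], "yaw": 0}]'

```text
time_s: 12.63
tool_pos: [489.1, -302.8, 255.5]
tool_rot: [[0.272, 0.962, 0.0], [0.962, -0.272, 0.0], [0.0, 0.0, -1.0]]
contact_force: [-0.3, -0.1, -0.6]
finger_gap: 88.1
```

```bash
python3 - <<'E'
from mv import *
o=manip.get_obs();print(o['time_s'],o['tool_pos'],o['qvel'])
c=manip.get_calibration('wrist');im=manip.snapshot('wrist');cv2.imwrite('pics/w11.png',im);np.save('cw11.npy',c,allow_pickle=True);np.save('o11.npy',o,allow_pickle=True)
im=manip.snapshot('side');cv2.imwrite('pics/s11.png',im)
E
```

```text
12.6333 [ 489.13137194 -302.75356463  255.51347357] [ 0.00232895  0.00171031 -0.00241004 -0.00306217 -0.00089022 -0.00190341]
```

View pics/w11.png

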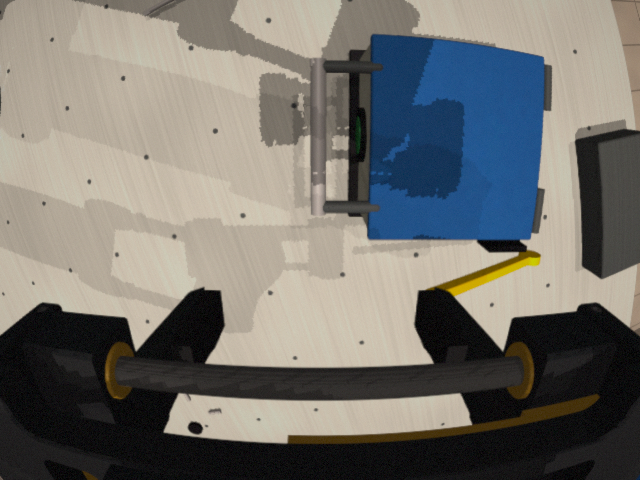

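View pics/s11.png

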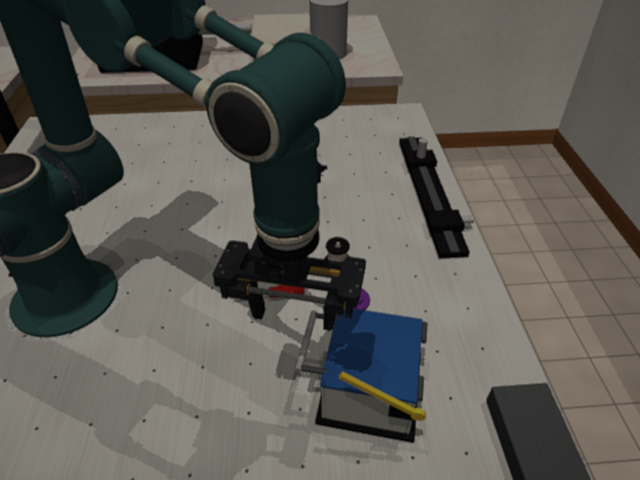

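```bash
python3 - <<'E'
from mv import *
c=np.load('cw11.npy',allow_pickle=True).item();o=np.load('o11.npy',allow_pickle=True).item()
def W(P,q):
    P=np.atleast_2d(np.array(P,float));s,k=np.sin(q[2]),np.cos(q[2]);return np.c_[q[0]+k*P[:,0]-s*P[:,1],q[1]+s*P[:,0]+k*P[:,1],P[:,2]]
L=[[-117,61,114],[-117,-61,114],[-77,82,118],[-77,-82,118]]
m=np.array([[318,58],[318.5,215],[372,34.5],[369,239]])
r=least_squares(lambda q:(fproj(c,W(L,q))-m).ravel(),[618,-268,-.275]);q=r.x;print(q,np.round(r.fun,2))
b=W([[-117,0,114]],q)[0];h=W([[79,0,114]],q)[0];print('bar',b,'hinge',h)
np.save('inst.npy',q)
print('tool',o['tool_rot'].T@(b-o['tool_pos']))
for z in (114,): print(ray(c,(318,58),z,True),ray(c,(318.5,215),z,True))
# index
cs=manip.get_calibration('side');ct=manip.get_calibration('top')
k4=lambda X,Y,x,y:np.array([(X+.5)/4-.5+x,(Y+.5)/4-.5+y])
# slope in side view: arm tip centre & hinge end
for t in np.arange(.40,.76,.05):
    P=W([[79-140*np.cos(t),-100,114+140*np.sin(t)],[79,-100,114]],q)
    print(round(t,2),'side',np.round(proj(cs,P),1).tolist(),'top',np.round(proj(ct,P),1).tolist(),'wr',np.round(fproj(c,P),1).tolist())
print('seen side',k4(207,342,290,290),k4(515,498,290,290),'top',k4(578,380,410,160),k4(579,132,410,160),)
E
```

```text
[ 6.20263081e+02 -2.67302595e+02 -2.73196816e-01] [ 0.45  0.97  0.44 -0.9  -0.35 -1.59 -0.48  1.53]
bar [ 507.60222715 -235.73470049  114.        ] hinge [ 696.33323038 -288.61766957  114.        ]
tool [ 69.47220323  -0.43416427 141.5351134 ]
[ 523.94212508 -176.16202839  114.        ] [ 490.60190148 -295.08578793  114.        ]
0.4 side [[335.0, 378.8], [418.5, 413.3]] top [[549.0, 258.9], [552.4, 195.6]] wr [[413.8, 286.9], [529.6, 256.9]]
0.45 side [[337.0, 376.7], [418.5, 413.3]] top [[551.0, 256.7], [552.4, 195.6]] wr [[419.8, 290.6], [529.6, 256.9]]
0.5 side [[339.3, 374.7], [418.5, 413.3]] top [[553.0, 254.4], [552.4, 195.6]] wr [[426.5, 294.5], [529.6, 256.9]]
0.55 side [[341.7, 372.8], [418.5, 413.3]] top [[555.1, 251.9], [552.4, 195.6]] wr [[433.8, 298.3], [529.6, 256.9]]
0.6 side [[344.4, 371.0], [418.5, 413.3]] top [[557.2, 249.2], [552.4, 195.6]] wr [[441.6, 302.1], [529.6, 256.9]]
0.65 side [[347.4, 369.3], [418.5, 413.3]] top [[559.3, 246.4], [552.4, 195.6]] wr [[450.1, 305.9], [529.6, 256.9]]
0.7 side [[350.6, 367.6], [418.5, 413.3]] top [[561.4, 243.3], [552.4, 195.6]] wr [[459.0, 309.6], [529.6, 256.9]]
0.75 side [[353.9, 366.1], [418.5, 413.3]] top [[563.5, 240.1], [552.4, 195.6]] wr [[468.4, 313.1], [529.6, 256.9]]
seen side [341.375 375.125] [418.375 414.125] top [554.125 254.625] [554.375 192.625]
```

Request:
step_arm --deltas '[{"slide": [15, 0, 0], "yaw": 0}, {"slide": [25, 0, 0], "yaw": 0}, {"slide": [20, -0.4, 15], "yaw": 0}, {"slide": [9.5, 0, 25], "yaw": 0}, {"slide": [0, 0, 25], "yaw": 0}, {"slide": [0, 0, 25], "yaw": 0}, {"slide": [0, 0, 15], "yaw": 0}, {"slide": [0, 0, 5], "yaw": 0}, {"slide": [0, 0, 0], "yaw": 0}, {"slide": [0, 0, 0], "yaw": 0}, {"slide": [0, 0, 0], "yaw": 0}]' --jaw 174

```text
time_s: 13.65
tool_pos: [508.5, -237.1, 147.1]
tool_rot: [[0.273, 0.962, 0.002], [0.962, -0.273, -0.001], [-0.0, 0.003, -1.0]]
contact_force: [-0.9, 0.1, -0.3]
finger_gap: 27.9
```

```bash
python3 - <<'E'
from mv import *
o=manip.get_obs();print(o['time_s'],o['tool_pos'],o['finger_gap'],o['qvel'])
c=manip.get_calibration('wrist');im=manip.snapshot('wrist');cv2.imwrite('pics/w12.png',im);np.save('cw12.npy',c,allow_pickle=True)
b=np.array([507.6,-235.7,114]);print(o['tool_rot'].T@(b-o['tool_pos']))
E
```

```text
13.65 [ 508.54939093 -237.14807749  147.05158022] 27.912606051636843 [-0.0044605  -0.00518151 -0.00514192 -0.00076397 -0.0011149  -0.00211616]
[ 1.14835264 -1.39582515 33.04751405]
```

View pics/w12.png

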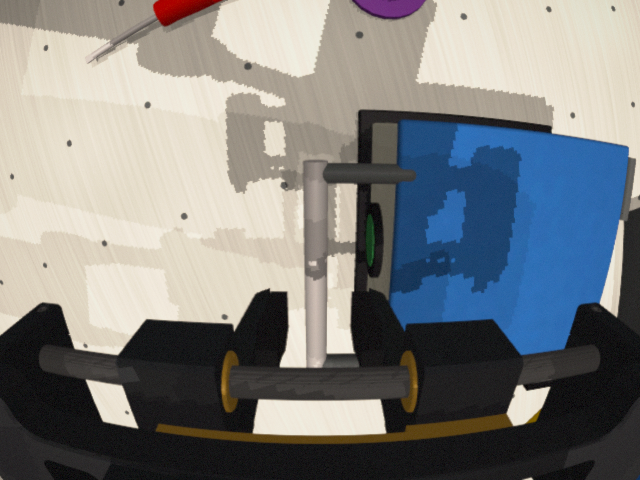

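Request:
step_arm --deltas '[{"slide": [0, -1.2, 5], "yaw": 0}, {"slide": [0, 0, 12], "yaw": 0}, {"slide": [0, 0, 12], "yaw": 0}, {"slide": [0, 0, 12], "yaw": 0}, {"slide": [0, 0, 7], "yaw": 0}, {"slide": [0, 0, 3], "yaw": 0}, {"slide": [0, 0, 0], "yaw": 0}, {"slide": [0, 0, 0], "yaw": 0}, {"slide": [0, 0, 0], "yaw": 0}]'

```text
time_s: 14.45
tool_pos: [506.7, -236.9, 94.8]
tool_rot: [[0.273, 0.962, 0.001], [0.962, -0.273, -0.0], [-0.0, 0.001, -1.0]]
contact_force: [-0.8, 0.0, -0.3]
finger_gap: 28.1
```

Request:
step_arm --deltas '[{"slide": [0, 0, 0], "yaw": 0}, {"slide": [0, 0, 0], "yaw": 0}, {"slide": [0, 0, 0], "yaw": 0}, {"slide": [0, 0, 0], "yaw": 0}, {"slide": [0, 0, 0], "yaw": 0}, {"slide": [0, 0, 0], "yaw": 0}, {"slide": [0, 0, 0], "yaw": 0}]' --jaw 255

```text
time_s: 15.03
tool_pos: [506.8, -236.9, 94.9]
tool_rot: [[0.273, 0.962, 0.001], [0.962, -0.273, -0.001], [-0.0, 0.001, -1.0]]
contact_force: [1.2, -0.2, 2.1]
finger_gap: 10.3
```

```bash
python3 - <<'E'
from mv import *
o=manip.get_obs();print(o['time_s'],o['tool_pos'],o['finger_gap'],o['contact_force'])
im=manip.snapshot('side');cv2.imwrite('pics/s13.png',cv2.resize(im[200:440,260:460],None,fx=3,fy=2.5))
im=manip.snapshot('wrist');cv2.imwrite('pics/w13.png',im)
E
```

```text
15.0333 [ 506.83321775 -236.87730094   94.92668714] 10.26753041911179 [ 1.17741289 -0.20041841  2.08581432]
```

View pics/w13.png

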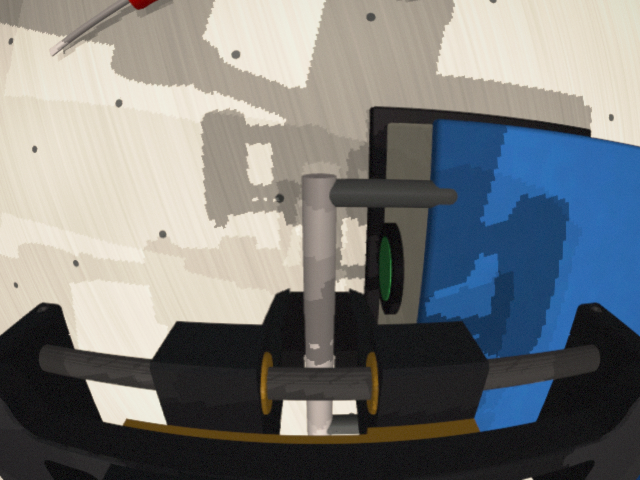

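View pics/s13.png

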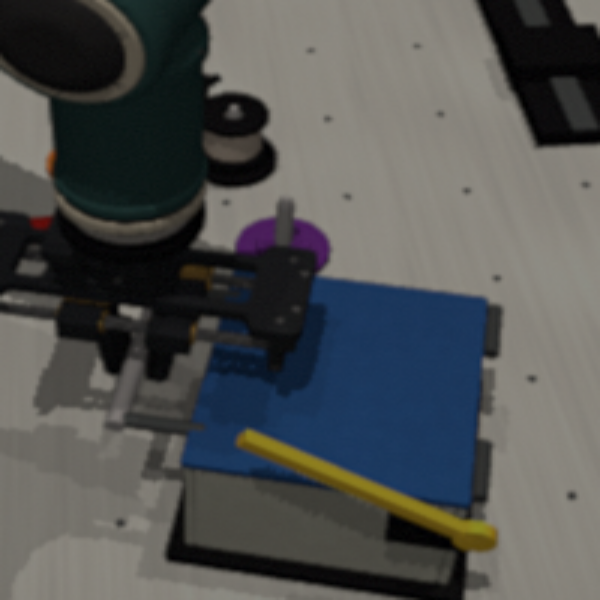

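Request:
step_arm --deltas '[{"slide": [0, 0.1, -4.9], "yaw": 0}, {"slide": [0, 0.2, -4.9], "yaw": 0}, {"slide": [0, 0.7, -9.8], "yaw": 0}, {"slide": [0, 1.2, -9.7], "yaw": 0}, {"slide": [0, 1.7, -9.6], "yaw": 0}, {"slide": [0, 2.2, -9.6], "yaw": 0}, {"slide": [0, 2.6, -9.4], "yaw": 0}, {"slide": [0, 0, 0], "yaw": 0}, {"slide": [0, 0, 0], "yaw": 0}, {"slide": [0, 0, 0], "yaw": 0}]'

```text
time_s: 15.97
tool_pos: [514.9, -239.2, 150.9]
tool_rot: [[0.273, 0.962, 0.001], [0.962, -0.273, -0.0], [-0.0, 0.001, -1.0]]
contact_force: [7.2, -3.4, -7.0]
finger_gap: 10.3
```

```bash
python3 - <<'E'
from mv import *
o=manip.get_obs();print(o['time_s'],o['tool_pos'],o['finger_gap'],o['contact_force'])
im=manip.snapshot('side');cv2.imwrite('pics/s14.png',cv2.resize(im[200:440,260:460],None,fx=3,fy=2.5))
E
```

```text
15.9667 [ 514.8902815  -239.16832138  150.90903463] 10.304725892980466 [ 7.1630469  -3.43439245 -6.97496832]
```

View pics/s14.png

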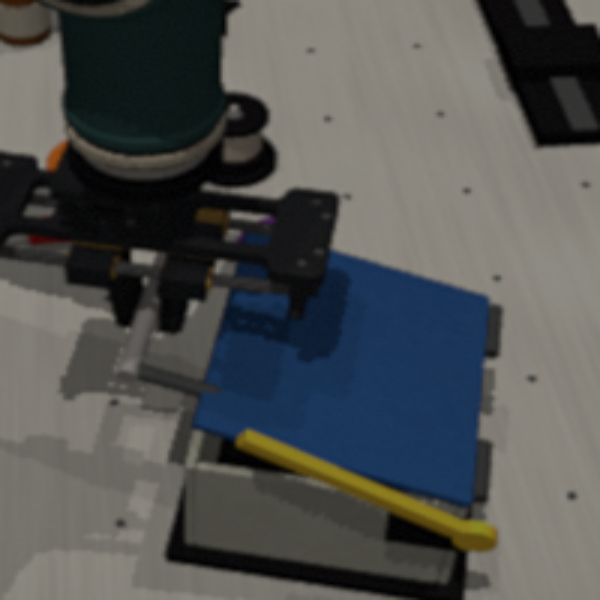

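Request:
step_arm --deltas '[{"slide": [0, 2.5, -4.7], "yaw": 0}, {"slide": [0, 3.3, -9.2], "yaw": 0}, {"slide": [0, 3.7, -9.2], "yaw": 0}, {"slide": [0, 4.1, -9], "yaw": 0}, {"slide": [0, 3.6, -6.6], "yaw": 0}, {"slide": [0, 0, 0], "yaw": 0}, {"slide": [0, 0, 0], "yaw": 0}, {"slide": [0, 0, 0], "yaw": 0}, {"slide": [0, 0, 0], "yaw": 0}]'

```text
time_s: 16.77
tool_pos: [530.5, -243.5, 188.0]
tool_rot: [[0.273, 0.962, -0.002], [0.962, -0.273, 0.001], [0.0, -0.002, -1.0]]
contact_force: [6.6, -2.7, -10.0]
finger_gap: 9.8
```

```bash
python3 - <<'E'
from mv import *
o=manip.get_obs();print(o['time_s'],o['tool_pos'],o['finger_gap'],o['contact_force'])
print('theta',np.arcsin((o['tool_pos'][2]+19-114)/196))
im=manip.snapshot('side');cv2.imwrite('pics/s15.png',im);cv2.imwrite('pics/s15z.png',cv2.resize(cv2.convertScaleAbs(im[290:440,290:440],alpha=1.6),None,fx=4,fy=4,interpolation=cv2.INTER_CUBIC))
c=manip.get_calibration('wrist');im=manip.snapshot('wrist');cv2.imwrite('pics/w15.png',im);np.save('cw15.npy',c,allow_pickle=True)
im=manip.snapshot('top');cv2.imwrite('pics/t15.png',cv2.resize(cv2.convertScaleAbs(im[160:300,410:570],alpha=1.6),None,fx=4,fy=4,interpolation=cv2.INTER_CUBIC))
E
```

```text
16.7667 [ 530.46679144 -243.52702418  188.03053859] 9.770210138728457 [ 6.63373216 -2.71534138 -9.96844085]
theta 0.4945613474550983
```

View pics/s15z.png

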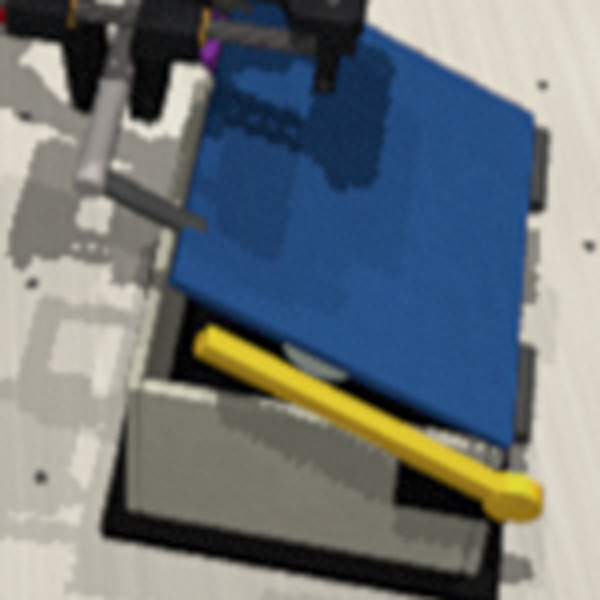

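View pics/w15.png

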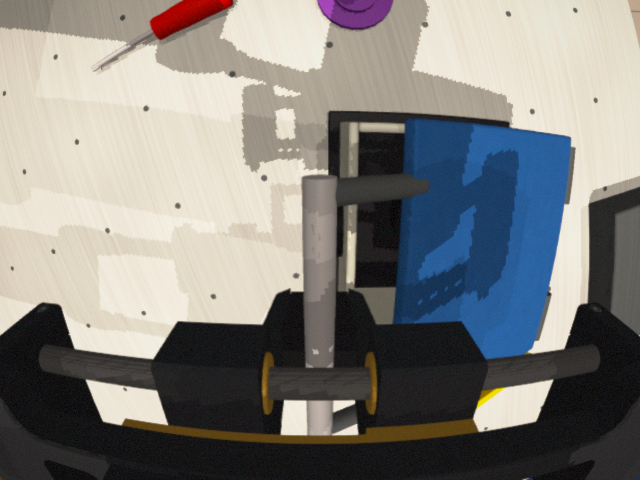

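View pics/t15.png

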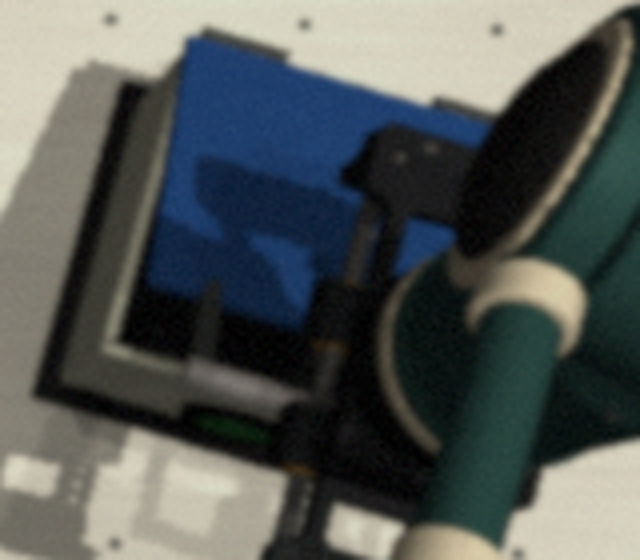

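```bash
cat > par.py <<'E'
from mv import *
import sys
im=cv2.imread(sys.argv[1]);cs=manip.get_calibration('side');q=np.load('inst.npy')
def W(P,q):
    P=np.atleast_2d(np.array(P,float));s,k=np.sin(q[2]),np.cos(q[2]);return np.c_[q[0]+k*P[:,0]-s*P[:,1],q[1]+s*P[:,0]+k*P[:,1],P[:,2]]
hsv=cv2.cvtColor(im,cv2.COLOR_BGR2HSV)
Y=cv2.inRange(hsv,(20,120,60),(35,255,255)); B=cv2.inRange(hsv,(100,100,30),(125,255,255))
Y[:290]=0;B[:,:325]=0
cols=np.arange(350,405)
yc=[];yt=[];bl=[]
for x in cols:
    r=np.where(Y[:,x])[0]; yc.append(r.mean()); yt.append(r.min())
    b=np.where(B[:,x])[0]; bl.append(b.max())
def fit(y):
    y=np.array(y,float)
    p=cv2.fitLine(np.c_[cols,y].astype(np.float32),cv2.DIST_HUBER,0,.01,.01).ravel(); return p[1]/p[0], p[3]+p[1]/p[0]*(377-p[2])
print('yellow',fit(yc),fit(yt),'blue low edge',fit(bl))
def sl(t,y,dz,d0,d1):
    P=W([[79-d*np.cos(t)-dz*np.sin(t)*-1*-1,y,114+d*np.sin(t)+dz*np.cos(t)] for d in (d0,d1)],q); u=proj(cs,P); return (u[1,1]-u[0,1])/(u[1,0]-u[0,0])
from scipy.optimize import brentq
print('index',[brentq(lambda t:sl(t,-100,0,20,120)-fit(v)[0],.2,1) for v in (yc,yt)],'lid top/bottom edge',[brentq(lambda t:sl(t,-82,z,20,130)-fit(bl)[0],.2,1) for z in (-4,4)])
E
python3 par.py pics/s15.png; python3 - <<'E'
E
```

```text
yellow (np.float32(0.51964194), np.float32(392.97552)) (np.float32(0.52173644), np.float32(388.78183)) blue low edge (np.float32(0.49992174), np.float32(383.03638))
index [0.541235148316254, 0.5437495410287927] lid top/bottom edge [0.5106321482830339, 0.5095126189681295]
```

Request:
step_arm --deltas '[{"slide": [0, 2, -2.5], "yaw": 0}, {"slide": [0, 2.1, -3.0], "yaw": 0}, {"slide": [0, 0, 0], "yaw": 0}, {"slide": [0, 0, 0], "yaw": 0}, {"slide": [0, 0, 0], "yaw": 0}, {"slide": [0, 0, 0], "yaw": 0}, {"slide": [0, 0, 0], "yaw": 0}]'

```text
time_s: 17.5
tool_pos: [534.6, -244.7, 195.2]
tool_rot: [[0.273, 0.962, -0.001], [0.962, -0.273, 0.0], [0.0, -0.001, -1.0]]
contact_force: [5.2, -3.0, -11.0]
finger_gap: 9.7
```

```bash
python3 - <<'E'
from mv import *
o=manip.get_obs();print(o['time_s'],o['tool_pos'],o['finger_gap'],o['contact_force'],o['qvel'])
print('theta',np.arcsin((o['tool_pos'][2]+19-114)/196))
im=manip.snapshot('side');cv2.imwrite('pics/s16.png',im);cv2.imwrite('pics/s16z.png',cv2.resize(cv2.convertScaleAbs(im[200:440,260:440],alpha=1.6),None,fx=3.3,fy=2.5,interpolation=cv2.INTER_CUBIC))
E
python3 par.py pics/s16.png
```

```text
17.5 [ 534.63619022 -244.71619321  195.21514532] 9.697573072786028 [  5.19764232  -3.02848608 -10.97711486] [-1.58976455e-03  1.11254236e-03 -1.32354471e-03  8.87784418e-05
 -1.64056112e-03  7.89692491e-05]
theta 0.5366988401064499
yellow (np.float32(0.5195711), np.float32(392.96603)) (np.float32(0.5263168), np.float32(388.7842)) blue low edge (np.float32(0.54066885), np.float32(381.5091))
index [0.541149968315546, 0.5492134851258634] lid top/bottom edge [0.5587990176997069, 0.5577180216246086]
```

View pics/s16z.png

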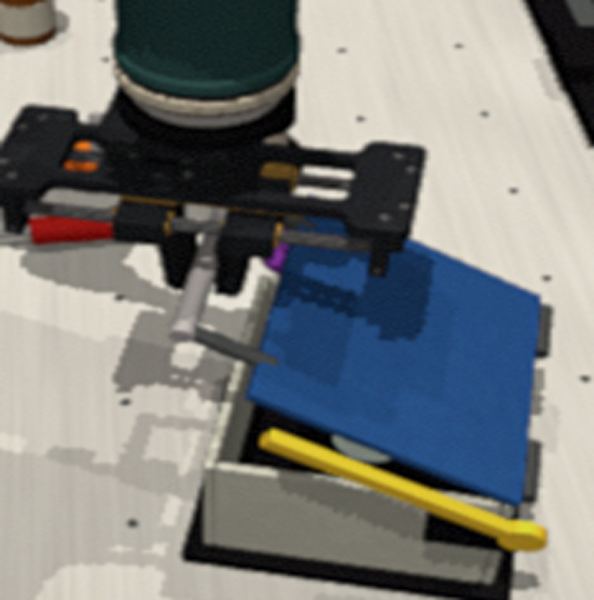

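Request:
step_arm --deltas '[{"slide": [0, -1.0, 2.0], "yaw": 0}, {"slide": [0, 0, 0], "yaw": 0}, {"slide": [0, 0, 0], "yaw": 0}, {"slide": [0, 0, 0], "yaw": 0}, {"slide": [0, 0, 0], "yaw": 0}, {"slide": [0, 0, 0], "yaw": 0}, {"slide": [0, 0, 0], "yaw": 0}, {"slide": [0, 0, 0], "yaw": 0}]'

```text
time_s: 18.22
tool_pos: [533.8, -244.5, 193.7]
tool_rot: [[0.273, 0.962, -0.001], [0.962, -0.273, 0.0], [0.0, -0.001, -1.0]]
contact_force: [3.9, -2.9, -11.3]
finger_gap: 10.1
```

```bash
python3 - <<'E'
from mv import *
o=manip.get_obs();print(o['time_s'],o['tool_pos'],o['finger_gap'],o['contact_force'],o['qvel'])
print('theta',np.arcsin((o['tool_pos'][2]+19-114)/196))
im=manip.snapshot('side');cv2.imwrite('pics/s17.png',im)
im=manip.snapshot('top');cv2.imwrite('pics/t17.png',cv2.resize(im[180:300,180:340],None,fx=5,fy=5,interpolation=cv2.INTER_CUBIC))
E
python3 par.py pics/s17.png
```

```text
18.2167 [ 533.76742159 -244.48307106  193.72582816] 10.128286359868067 [  3.92565385  -2.93055124 -11.2934218 ] [-2.42310170e-04 -9.95064647e-04 -2.56026004e-03 -2.63657059e-04
 -3.50791386e-04  4.78584723e-05]
theta 0.5278801729015995
yellow (np.float32(0.5195711), np.float32(392.96603)) (np.float32(0.52416813), np.float32(388.81818)) blue low edge (np.float32(0.5366466), np.float32(381.85455))
index [0.541149968315546, 0.546656222193668] lid top/bottom edge [0.5542051509898811, 0.5531175557126959]
```

View pics/t17.png

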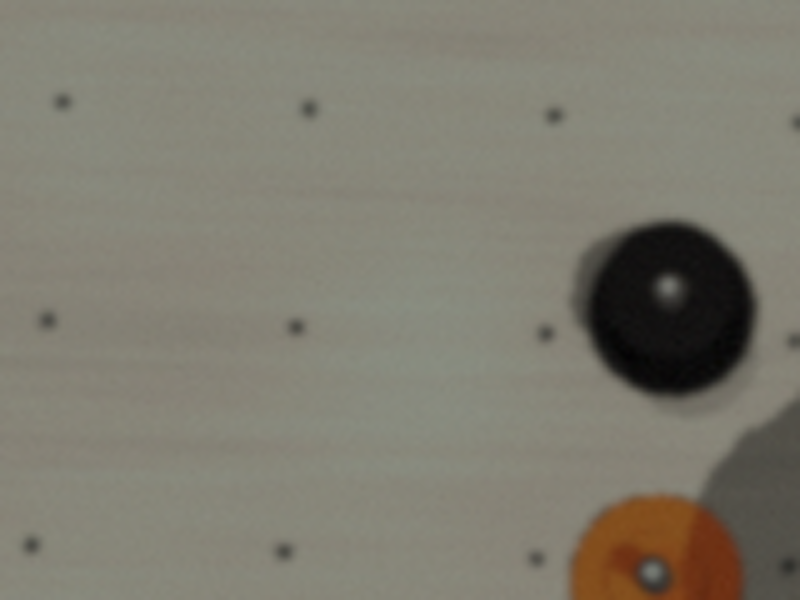

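The spool is seated with the spindle tip showing through its bore. The lid is still, parallel to the index arm to about 0.01 rad, and held with about 11 N. I'm handing in now.

```bash
python3 -c "
from rig import manip
print(manip.close_job())"
```

```text
the job is handed in; nothing more can be done
None
```

The job is handed in, at about 18.3 s of robot time; it reports no verdict. The spool is on the black-based steel spindle and let go, and I finished holding the lid at the index arm's angle.

- **Spool:** I lowered it with almost no side force. The last top and side pictures show it seated upright with the spindle tip just clear of its top. I judged the seating from those pictures and the lowering height, not by a separate measurement.
- **Lid:** it is gripped by its bar with about 11 N downward on the tool and about 5 N sideways. The arm was still in the last reading.
- **Parallelism:** in the last side picture the lid reads about 0.554 rad and the index arm about 0.541–0.547 rad. That is roughly 0.01 rad apart, against the 0.08 rad allowed.
- **Index arm and bystanders:** the index arm's line in the side picture stayed the same during the lift. I did not touch the bottle, lens mount or screwdriver, but did not re-measure where they stand.

Some checks disagreed:
- **Lid angle from arm height:** the arm's own height gives 0.528 rad for the lid, about 0.026 below the picture reading.
- **Index angle from the top view:** a rough early estimate gave 0.47–0.50 rad, below the side view's figure. If it were right, the lid would be about 0.03–0.08 rad off, at worst right at the limit.
- **Spool position:** before the grasp, the fixed cameras and the wrist camera differed by up to about 4 mm. I went with the wrist camera, which matched the bench's hole grid, and the spool went onto the spindle on that basis.

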